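# Dot-punch the drilling mark on a brake-adapter blank

### The job

Take the dot punch out of the wooden tool block and mark the aluminium blank with it: hold the punch upright with its point inside the scribed ring, press straight down with a steady 12 newtons or so for a good second and a half, never hard, then lift it straight off without dragging it. Set the punch back down into its empty hole in the block, collar resting on the wood, never letting it drop, and leave the other tools, the oil bottle and the cog where they are.

Things in the scene. Friction and masses are not known exactly. Their poses are not given: they have to be found in the camera images.
- punch_grip (a point): Middle of the dot punch's grip, on its axis, 79 mm above its point; z runs up the tool. Round steel punch, 0.16 kg, 115 mm long, upright in a hole of the block: the tallest tool there, with a round flat cap. Heights above its point: grip 16 mm across from 51 to 107 mm, cap 22 mm across above it. Round: grip at any yaw.
- punch_tip (a point): Point of the dot punch, on its axis, z up the tool. Cone 14 mm high with a 4 mm wide end, then a shank 14 mm across up to 45 mm, then a flat collar 28 mm across, 45 to 51 mm. In the block the collar rests on the wood and the point is 10 mm above the bench.
- punch: The dot punch as a whole; its origin is the point of the punch (same place as punch_tip).
- stand: Grey cast marking stand fixed to the bench, base 120 x 110 x 30 mm, origin mid-underside. On its column an aluminium blank 94 x 64 x 10 mm lies on a rubber cushion. The column's height differs each time and is not measured: the blank's top is 62 to 82 mm above the bench. The cushion gives 1 mm per 6 N pressed down, 1 mm per 3 N sideways, and springs back.
- cross (a point): The mark on the blank: a scribed cross in a scribed ring of 10 mm diameter, 12 mm along x and 6 mm along y from the stand's origin. Only its horizontal position is true; the height given is the column's middle setting (72 mm above the bench), the blank's real top is up to 10 mm higher or lower.
- cushion_x (a joint): How far the blank is pushed sideways on its cushion along the stand's x, in m; 0 when nothing pushes.
- cushion_y (a joint): The same along the stand's y, in m.
- block: Dark wooden tool block fixed to the bench, 64 x 196 x 55 mm high, origin at the middle of its underside. It has three holes in a row along its y, 62 mm apart, each 17 mm across and 52 mm deep, holding the three tools in any order.
- block_hole0 (a point): Centre of the mouth of one end hole (62 mm to the block's -y), at the block's top, 55 mm above the bench.
- block_hole1 (a point): Centre of the mouth of the middle hole.
- block_hole2 (a point): Centre of the mouth of the other end hole (62 mm to the block's +y).
- drift: A flat drift standing in another hole of the block: round collar 24 mm across and a square 12 mm head, 86 mm long, no cap. Leave alone. Origin at its lower end; its top is 96 mm above the bench.
- scriber: A scriber standing in the third hole: slim wooden handle with a ball of 28 mm on top, top 112 mm above the bench. Leave alone. Origin at its lower end.
- oil: Black oil bottle with a red cap, 48 mm across, 130 mm high, standing on the bench. Leave alone. Origin at the middle of its underside.
- cog: Flat steel ring of a cog, 56 mm across, 6 mm thick, lying on the bench. Leave alone. Origin at the middle of its underside.
There are look-alikes about, which are no part of the job. Of the things shaped like the block, the wooden one is meant. Leave any yellow look-alike of the punch alone.

How it is judged:
By the outcome, as a careful person would: the job done as asked, in the order asked, and still so for the second after the job is handed in, with the robot touching nothing.
It also fails if it takes over 64 s, if anything falls off the work surface, if the arm or the gripper's body presses on something with over 40 N, if the wrist force passes 120 N, or if a joint passes its speed limit or range.

### The arm

A 7-joint arm with a two-finger parallel gripper is mounted at the origin on the work surface. World frame = base frame: x ahead of the robot, y to its left, z up, the work surface at z = 0. Lengths are in m, angles in rad, forces in N, time in s.
With the tool pointing down it reaches from about 0.425 to 1.025 m from the base axis. Payload 3.6 kg.
Tool frame: the origin (TCP) lies between the finger pads; the fingertips stand arm.finger_overhang ahead of it and the grasp point (between the pads) lies 8 mm behind it (arm.finger_overhang is the distance from the TCP to the fingertips, in m); z points along the fingers, y is the direction in which the jaws open and shut (so a half turn about z gives the same grasp; the last joint's range is limited). The gripper opens to 85 mm and grips with 20 to 120 N. Pads are 22 mm wide; open, the fingers measure 114 mm over their backs; the gripper's body (76 mm by 85 mm) begins 54 mm behind the grasp point. The pads swing forward as they close: fully open they stand 13 mm farther back than shut.
Start: joints at [1.198, 0.591, 0.048, 1.609, -0.033, 0.943, -0.034], TCP at [0.2, -0.697, 0.212] pointing down, gripper open.
Joint ranges: [-2.69, 2.69], [-0.47, 2.24], [-1.27, 1.36], [0.19, 2.51], [-1.53, 4.68], [0.08, 2.07], [-3.09, 3.09]. Speed limits (rad/s): [2.57, 2.57, 3.14, 3.14, 3.14, 3.14, 3.14].

### API

Orientations are given as a unit quaternion [w, x, y, z].
In Python, from cell import arm gives the robot as it stands.
- The arm moves only by the tool play_rows, never from a script. Its argument "deltas" is text: rows parted by semicolons, each of 7 numbers parted by spaces: the closure, from -1 (fully open) to 1 (shut), so that 0 is half open, then the shift along the tool's x, y, z in m, then the turn, a rotation vector about the tool's x, y, z in degrees. In form: claw tx ty tz wx wy wz; .... A call has 1 to 5 rows; each row shifts and turns the commanded pose from where the row before left it, along the tool's axes as they then stand; what a row does not reach is not made up. A row lasts 1/10 s, in which the tool goes at most 50 mm and 8.59 degrees, less where a joint would pass 70% of its speed; a pose out of reach is approached as far as the arm can. A call with a gripper value outside its range is refused whole. The fingers move at their own pace and stop on an object; the grip force is fixed at half the most. Time passes only in rows, so rows that do not move let the fingers close. It gives the time, the measured TCP pose, the force and the opening at its end, in the units of the state.
- arm.sense(): the state, without advancing time (a new reading comes with each control period).
- arm.read_camera(name): name is "scene" or "side" or "wrist"; returns (picture, depth): 420x560x3 uint8, blue, green, red; 420x560 float32, m along the optical axis (not along the pixel's ray), 0 where there is no reading.
- arm.camera_info(name): a dict with "vertical_fov" (degrees; the focal length in pixels is half the picture's height over the tangent of half this angle, whatever the lens; pixels are square), "cx", "cy" (the principal point, pixels), "eye" and "attitude" of the camera in the world. Camera axes: x right, y down, z forward; pixel columns grow to the right and rows downward; lengths in m; the calibration is good to about 2 mm. A picture is of the moment at which its call begins: read the wrist's pose just before it. camera_info takes no time and is no camera call; for the wrist camera it gives the pose at the moment of the call.
- arm.job_done(): hands the job in, once; it reports no verdict.
The state is a dict: "time_s": time; "q": joint angles; "qd": joint speeds; "joint_efforts": joint torques, N m; "eef_pos": TCP position; "ee_rot": TCP orientation; "force": force on the tool from outside, world axes, zero at the start; "torque": the same for the moment, N m; "finger_gap": finger opening in m.
Only numpy, scipy, OpenCV 4.12 (cv2) and the standard library are available. Lean on these libraries where they do the work, as an engineer would, in place of code of your own. Each camera call takes 0.05 s, during which the arm holds its last target.

## Working session

There is one attempt and no reset: what is moved stays moved. The work goes in short steps, Python scripts to look and compute and a tool call to move; the robot and the scene stay as the last step left them, time stands still between calls to the robot, and variables do not carry over. Pictures are saved under pics/ and viewed, and the job is handed in when it is done.

Besides the shell and the picture viewer there is one more tool, called after "Emit:" as name(argument=value, ...), one argument or row to a line, values as JSON. play_rows: Moves the arm, as the interface text tells. Its arguments: {"type":"object","properties":{"deltas":{"type":"string"}},"required":["deltas"]}

```bash
mkdir -p pics; ls; python3 - <<'E'
from cell import arm
import cv2
s=arm.sense()
for k in s: print(k,s[k])
print(arm.finger_overhang)
for n in ("scene","side","wrist"):
    i=arm.camera_info(n);print(n,i)
    p,d=arm.read_camera(n)
    cv2.imwrite(f"pics/{n}0.png",p)
    import numpy as np; np.save(f"pics/{n}0.npy",d)
E
```

```text
pics
time_s 0.0
q [ 1.19848004  0.59213613  0.04827774  1.60987281 -0.03334363  0.94268357
 -0.03370721]
qd [ 0.0018267  -0.00032368  0.00126571  0.00062423  0.00071043 -0.00043224
  0.00045562]
joint_efforts [-1.08756001e-03 -5.48706615e+01  1.54639799e+00 -1.98126662e+01
  9.41473874e-03  8.76476144e-03  7.19660449e-06]
eef_pos [ 0.19931349 -0.69613255  0.21070924]
ee_rot [-1.12996493e-03  9.90293268e-01  1.38988945e-01 -2.00400193e-04]
force [-0.0772851  -0.31256426  0.27816997]
torque [-0.02439346  0.03324984  0.01905845]
finger_gap 0.08542250489234421
0.011
scene {'vertical_fov': 54.14603747982372, 'cx': 280.2702270972554, 'cy': 206.92582032383072, 'eye': array([ 1.00660455, -0.33250776,  0.80769047]), 'attitude': array([-0.29167504,  0.85099685,  0.41244827, -0.14358431])}
side {'vertical_fov': 54.75418412191666, 'cx': 278.1866278774929, 'cy': 210.67970252891425, 'eye': array([ 0.49923824, -0.58145706,  0.5867566 ]), 'attitude': array([-0.41455908,  0.90519068, -0.08759586,  0.03312952])}
wrist {'vertical_fov': 58.41709126266983, 'cx': 280.387278902708, 'cy': 201.57701616334577, 'eye': array([ 0.27103789, -0.67614409,  0.37254372]), 'attitude': array([ 0.11605712,  0.79020392, -0.59513955, -0.08897984])}
```

View pics/scene0.png

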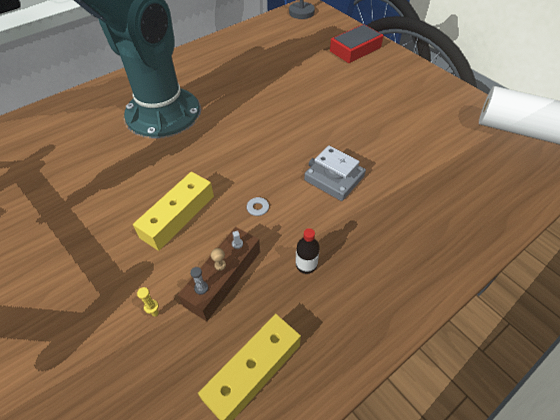

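View pics/side0.png

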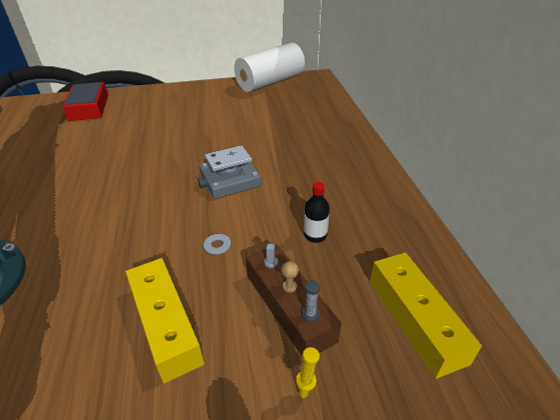

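View pics/wrist0.png

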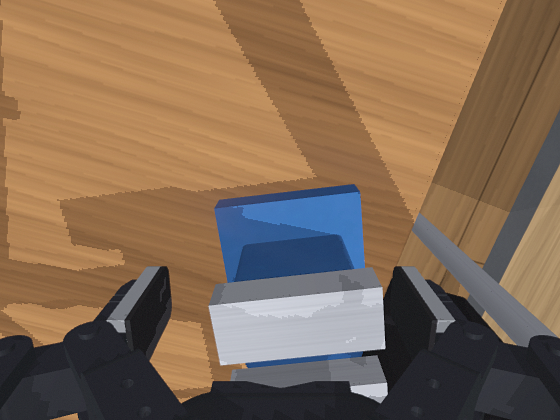

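```bash
cat > h.py <<'E'
import numpy as np,cv2
from scipy.spatial.transform import Rotation as R
def rot(q): return R.from_quat([q[1],q[2],q[3],q[0]]).as_matrix()
def f(i,H=420): return H/2/np.tan(np.radians(i['vertical_fov']/2))
def ray(i,u,v):
    d=np.array([(u-i['cx'])/f(i),(v-i['cy'])/f(i),1.]); return rot(i['attitude'])@d
def at_z(i,u,v,z):
    r=ray(i,u,v); t=(z-i['eye'][2])/r[2]; return i['eye']+t*r
def proj(i,P):
    c=rot(i['attitude']).T@(np.asarray(P)-i['eye']); return np.array([i['cx']+f(i)*c[0]/c[2], i['cy']+f(i)*c[1]/c[2]])
def pt(i,d,u,v): return i['eye']+ray(i,u,v)*d[v,u]
def tri(obs):
    A=np.zeros((3,3));b=np.zeros(3)
    for i,u,v in obs:
        r=ray(i,u,v);r/=np.linalg.norm(r);M=np.eye(3)-np.outer(r,r);A+=M;b+=M@i['eye']
    return np.linalg.solve(A,b)
def crop(src,x0,y0,x1,y1,k,out):
    im=cv2.imread(src)[y0:y1,x0:x1]; cv2.imwrite(out,cv2.resize(im,None,fx=k,fy=k,interpolation=cv2.INTER_CUBIC))
E
python3 - <<'E'
from h import *
from cell import arm
crop("pics/scene0.png",160,210,270,330,5,"pics/c1.png")
crop("pics/side0.png",230,230,350,360,4,"pics/c2.png")
crop("pics/scene0.png",290,130,380,210,8,"pics/c3.png")
crop("pics/side0.png",190,135,270,205,8,"pics/c4.png")
i=arm.camera_info("wrist");d=np.load("pics/wrist0.npy")
for u,v in [(290,220),(290,250),(300,290),(300,330),(100,100)]: print(u,v,pt(i,d,u,v))
for n,l in (("scene",[(199,273),(238,235),(342,155)]),("side",[(313,286),(270,247),(230,153)])):
    i=arm.camera_info(n);d=np.load(f"pics/{n}0.npy")
    for u,v in l: print(n,u,v,pt(i,d,u,v))
E
```

```text
290 220 [ 0.15585579 -0.71816731  0.02968198]
290 250 [ 0.13731502 -0.72299161  0.0573765 ]
300 290 [ 0.14402915 -0.72647391  0.1377737 ]
300 330 [ 0.11694752 -0.73437097  0.14413107]
100 100 [ 2.12495011e-01 -5.11941765e-01 -4.48806013e-04]
scene 199 273 [ 0.61546041 -0.22175301  0.12479475]
scene 238 235 [ 0.57269763 -0.10655522  0.09626332]
scene 342 155 [0.51839095 0.24681393 0.06892927]
side 313 286 [ 0.61140734 -0.22636452  0.12336124]
side 270 247 [ 0.56791208 -0.11171001  0.09626967]
side 230 153 [0.53195868 0.23195669 0.07005377]
```

View pics/c1.png

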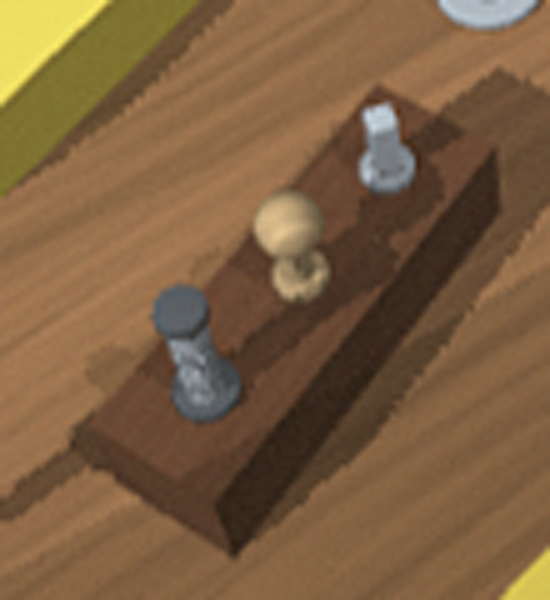

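View pics/c2.png

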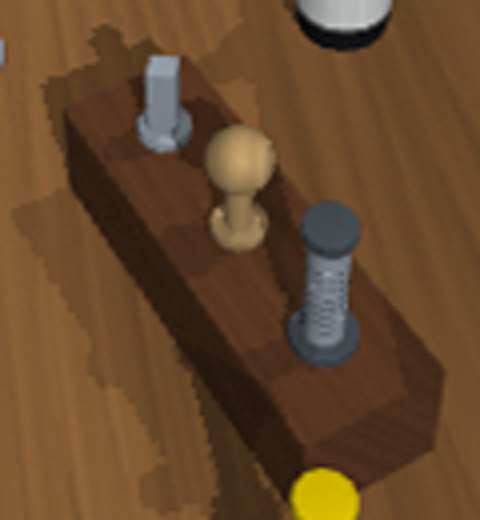

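View pics/c3.png

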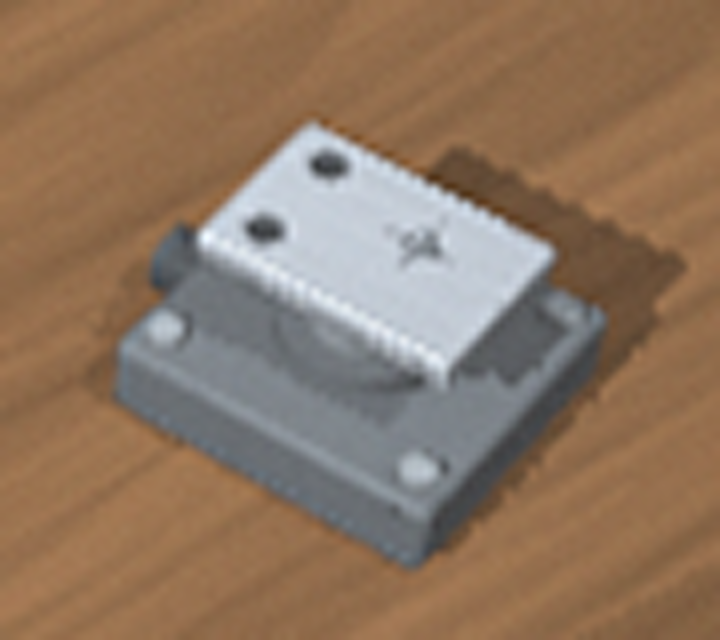

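View pics/c4.png

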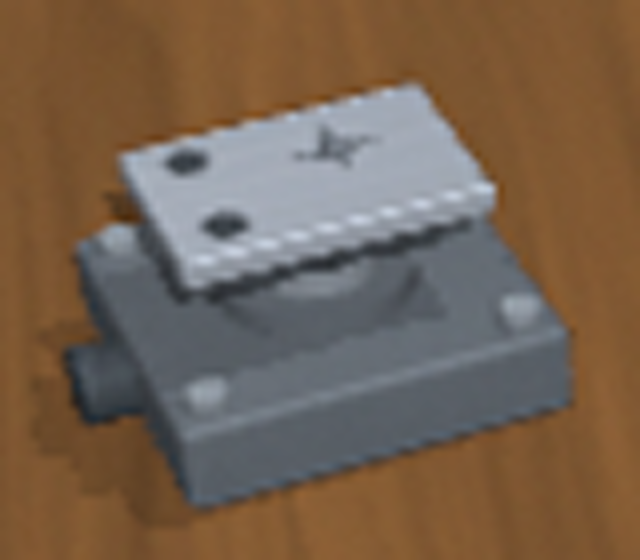

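```bash
python3 - <<'E'
from h import *
from cell import arm
a=arm.camera_info("scene");b=arm.camera_info("side")
for nm,p,q,z in (("cap",(196.2,271.6),(312.1,286.6),.125),("cross",(342.2,160.1),(231.5,152.9),.07),("ball",(160+289/5-.5,210+223/5-.5),(230+240/4-.5,230+160/4-.5),.098),("drift",(160+379/5-.5,210+110/5),(230+163/4,230+61/4-.5),.096)):
    P=tri([(a,*p),(b,*q)]);print(nm,P,proj(a,P)-p,proj(b,P)-q,at_z(a,*p,z),at_z(b,*q,z))
s=arm.sense();print(rot(s['ee_rot']))
da=np.load("pics/scene0.npy");db=np.load("pics/side0.npy")
for u,v in ((335,155),(350,163),(345,170)): print(pt(a,da,u,v))
for u,v in ((220,160),(240,160),(245,155)): print(pt(b,db,u,v))
for u,v in ((309,234),): print('oil',pt(a,da,u,v))
for u,v in ((144,292),): print('yel',pt(a,da,u,v))
E
```

```text
cap [ 0.60945168 -0.22509208  0.1225787 ] [-0.20605894  0.72861493] [-0.66427418 -0.7321643 ] [ 0.60976163 -0.22436578  0.125     ] [ 0.60948152 -0.22841506  0.125     ]
cross [0.53470502 0.23152121 0.07147162] [-0.02980267  0.53509092] [-0.36293554 -0.44782903] [0.53245542 0.23399041 0.07      ] [0.53544764 0.23174715 0.07      ]
ball [ 0.58839675 -0.1677435   0.09978808] [-0.17280926  0.75395917] [-0.65278393 -0.73389951] [ 0.58606755 -0.16609476  0.098     ] [ 0.58942123 -0.1679127   0.098     ]
drift [ 0.5682989  -0.1101345   0.10209627] [-0.16475595  0.93269576] [-0.77336613 -0.88540345] [ 0.56276961 -0.10660488  0.096     ] [ 0.57009013 -0.10652057  0.096     ]
[[ 9.61359546e-01  2.75295236e-01 -5.97322060e-04]
 [ 2.75295863e-01 -9.61358059e-01  1.69420040e-03]
 [-1.07835079e-04 -1.79317602e-03 -9.99998386e-01]]
[0.50811417 0.23215891 0.06998156]
[0.55245198 0.24135842 0.07110822]
[0.56089294 0.21650257 0.06940325]
[0.50667413 0.20772007 0.06982668]
[0.55150776 0.19812271 0.06997317]
[0.56524765 0.21578634 0.07038056]
oil [ 0.67938629 -0.00555261  0.13087621]
yel [ 0.58150128 -0.32041618  0.11596279]
```

Emit:
play_rows(
  deltas="-1 0 0 -0.03 0 0 0; -1 0 0 -0.04 0 0 0; -1 0.036 -0.023 0 0 0 0; -1 0.036 -0.023 0 0 0 0; -1 0.036 -0.023 0 0 0 0",
)

```text
time_s: 0.65
eef_pos: [0.285, -0.5999, 0.282]
ee_rot: [0.0, 0.99, 0.138, 0.0]
force: [0.9, -0.0, -0.6]
finger_gap: 0.0852
```

Emit:
play_rows(
  deltas="-1 0.036 -0.023 0 0 0 0; -1 0.036 -0.023 0 0 0 0; -1 0.036 -0.023 0 0 0 0; -1 0.036 -0.023 0 0 0 0; -1 0.036 -0.023 0 0 0 0",
)

```text
time_s: 1.15
eef_pos: [0.4265, -0.4392, 0.2817]
ee_rot: [-0.0, 0.99, 0.139, -0.0]
force: [1.2, -0.3, 0.2]
finger_gap: 0.0856
```

Emit:
play_rows(
  deltas="-1 0.036 -0.023 0 0 0 0; -1 0.036 -0.023 0 0 0 0; -1 0.036 -0.023 0 0 0 0; -1 0.03 -0.023 0 0 0 0; -1 0 0 0 0 0 -8.5",
)

```text
time_s: 1.65
eef_pos: [0.5382, -0.3062, 0.2817]
ee_rot: [-0.002, 0.976, 0.219, 0.002]
force: [0.6, 0.1, 0.4]
finger_gap: 0.0855
```

Emit:
play_rows(
  deltas="-1 0 0 0 0 0 -8.5; -1 0 0 0 0 0 -8.5; -1 0 0 0 0 0 -8.5; -1 0 0 0 0 0 -8.5; -1 0 0 0 0 0 -8.5",
)

```text
time_s: 2.15
eef_pos: [0.5328, -0.3143, 0.2815]
ee_rot: [-0.0, 0.832, 0.554, -0.0]
force: [-0.4, 0.6, 0.1]
finger_gap: 0.0857
```

Emit:
play_rows(
  deltas="-1 0 0 0 0 0 -8.5; -1 0 0 0 0 0 -8.5; -1 0 0 0 0 0 -8.5; -1 0 0 0 0 0 -8.5; -1 0 0 0 0 0 -8.5",
)

```text
time_s: 2.65
eef_pos: [0.5327, -0.3144, 0.2815]
ee_rot: [-0.0, 0.575, 0.818, -0.0]
force: [-0.5, -0.3, 0.1]
finger_gap: 0.0851
```

```bash
cat > look.py <<'E'
import sys
from h import *
from cell import arm
tag=sys.argv[1]
s=arm.sense();M=rot(s['ee_rot'])
print(s['time_s'],s['eef_pos'],s['force'],s['finger_gap']);print(M)
for n in sys.argv[2:]:
    i=arm.camera_info(n);p,d=arm.read_camera(n)
    cv2.imwrite(f"pics/{n}{tag}.png",p);np.save(f"pics/{n}{tag}.npy",d)
    import pickle;pickle.dump(i,open(f"pics/{n}{tag}.pkl","wb"))
E
python3 look.py 1 wrist scene
```

```text
2.65 [ 0.53269645 -0.31441373  0.28154273] [-0.47008525 -0.27340821  0.05967966] 0.08513153537396352
[[-3.39030905e-01  9.40774886e-01 -8.12289309e-04]
 [ 9.40775106e-01  3.39031187e-01  2.34864322e-04]
 [ 4.96345864e-04 -6.84555297e-04 -9.99999643e-01]]
```

View pics/wrist1.png

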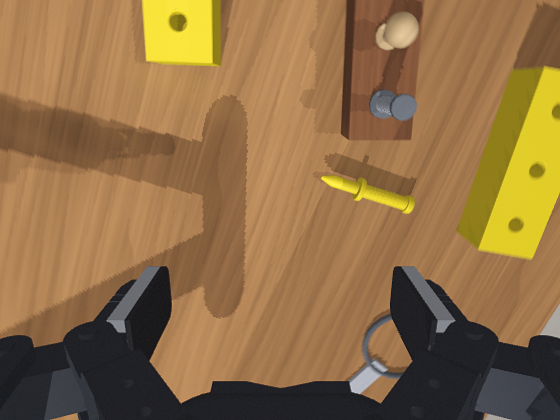

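Emit:
play_rows(
  deltas="-1 0 0.034 0 0 0 0; -1 0 0.034 0 0 0 0; -1 0 0.034 0.03 0 0 0;-1 0 0 0.03 0 0 0;-1 0 0 0 0 0 0",
)

```text
time_s: 3.25
eef_pos: [0.6265, -0.2786, 0.2169]
ee_rot: [-0.005, 0.578, 0.816, -0.001]
force: [-0.6, -0.8, 0.0]
finger_gap: 0.0853
```

```bash
python3 look.py 2 wrist; python3 -c "
from h import *
crop('pics/wrist2.png',210,20,350,180,5,'pics/c5.png')"
```

```text
3.25 [ 0.62648094 -0.27857586  0.21685278] [-0.62554649 -0.82129223  0.03355677] 0.0853314646050014
[[-0.33268782  0.94299068 -0.00934798]
 [ 0.94301546  0.33273089  0.00346275]
 [ 0.0063757  -0.00766328 -0.99995031]]
```

View pics/wrist2.png

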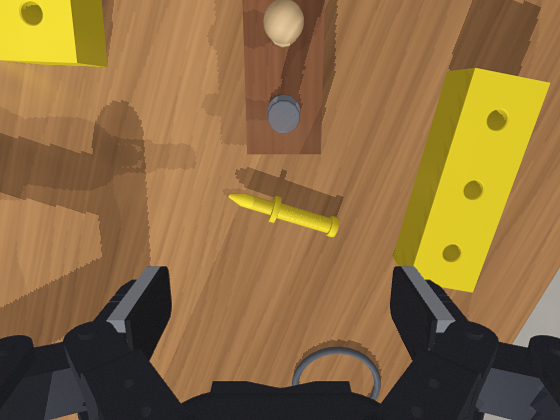

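View pics/c5.png

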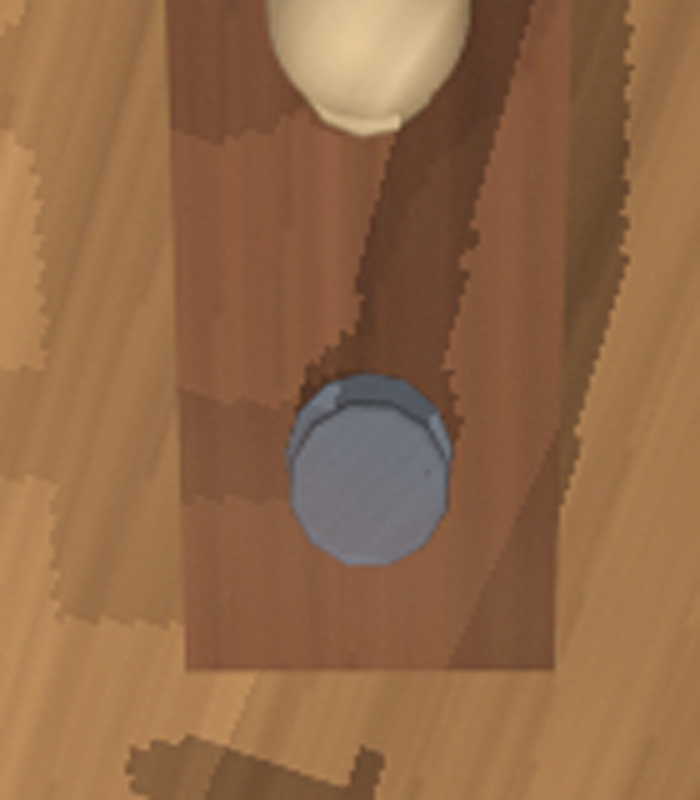

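```bash
python3 - <<'E'
from h import *
import pickle
from cell import arm
i=pickle.load(open('pics/wrist2.pkl','rb'))
d=np.load('pics/wrist2.npy')
print(at_z(i,283.6,116.4,.125),pt(i,d,284,116))
e=lambda x,y:at_z(i,210+x/5-.4,20+y/5-.4,.055)
print(e(187,669),e(553,669),e(175,250),e(566,250))
s=arm.sense();print(s['time_s'],s['eef_pos'],rot(s['ee_rot'])[:,2])
E
```

```text
[ 0.60983039 -0.22467799  0.125     ] [ 0.60998742 -0.22433247  0.12524063]
[ 0.59196326 -0.26898989  0.055     ] [ 0.65173766 -0.2477766   0.055     ] [ 0.56886312 -0.20434194  0.055     ] [ 0.62895144 -0.18312722  0.055     ]
3.3 [ 0.62723604 -0.27998367  0.21933195] [-0.00604167  0.00156179 -0.99998053]
```

Emit:
play_rows(
  deltas="-1 0.03 0.002 0 0 0 0; -1 0.028 0 0 0 0 0; -1 0 0 0 0 0 0;-1 0 0 0 0 0 0;-1 0 0 0 0 0 0",
)

```text
time_s: 3.8
eef_pos: [0.6121, -0.2273, 0.2233]
ee_rot: [0.001, 0.579, 0.816, -0.0]
force: [0.5, 0.3, 0.4]
finger_gap: 0.0854
```

```bash
python3 look.py 3 wrist
```

```text
3.8 [ 0.61210133 -0.22725922  0.22326722] [0.47615301 0.32460619 0.39506474] 0.0853576335977548
[[-0.33040454  0.94383766  0.00182161]
 [ 0.94383589  0.33040796 -0.00209391]
 [-0.00257819  0.00102746 -0.99999615]]
```

View pics/wrist3.png

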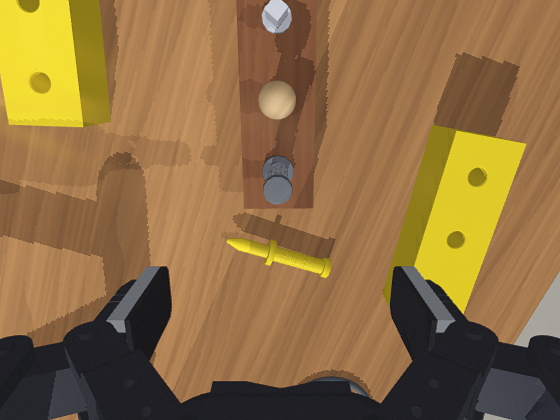

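Emit:
play_rows(
  deltas="-1 0.003 -0.0014 0.03 0 0 0; -1 0 0 0.03 0 0 0; -1 0 0 0.02 0 0 0;-1 0 0 0 0 0 0;-1 0 0 0 0 0 0",
)

```text
time_s: 4.35
eef_pos: [0.6098, -0.2238, 0.1421]
ee_rot: [0.0, 0.578, 0.816, -0.0]
force: [0.2, -0.1, 0.2]
finger_gap: 0.0856
```

```bash
python3 look.py 4 wrist side scene;python3 - <<'E'
from h import *
crop('pics/wrist4.png',200,160,360,300,5,'pics/c6.png')
crop('pics/side4.png',200,190,380,340,4,'pics/c7.png')
E
```

```text
4.35 [ 0.60979695 -0.22376536  0.14213296] [ 0.22218562 -0.0850878   0.1630708 ] 0.08564692693913516
[[-3.31909683e-01  9.43311161e-01  1.22446926e-04]
 [ 9.43311107e-01  3.31909705e-01 -3.20759543e-04]
 [-3.43217380e-04  9.04234740e-06 -9.99999941e-01]]
```

View pics/c6.png

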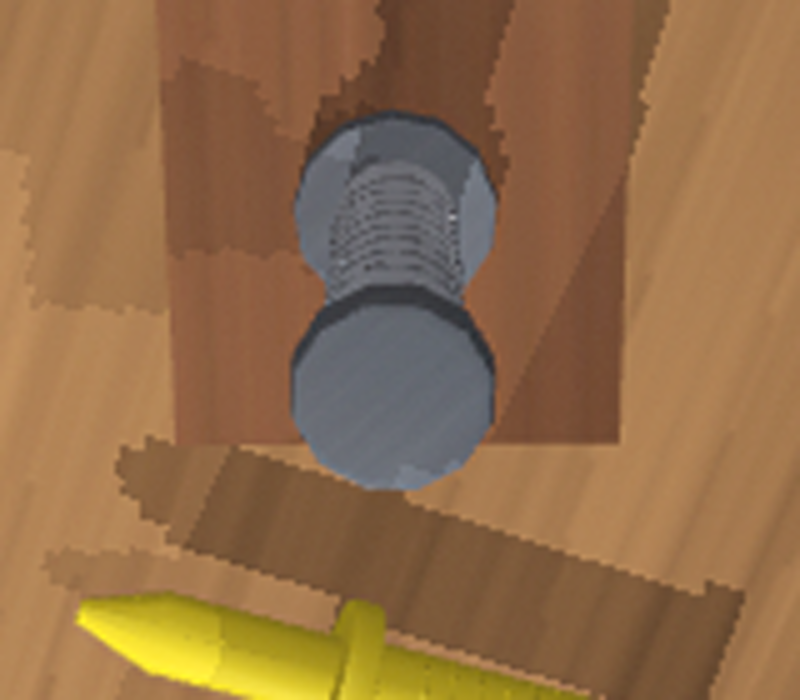

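View pics/c7.png

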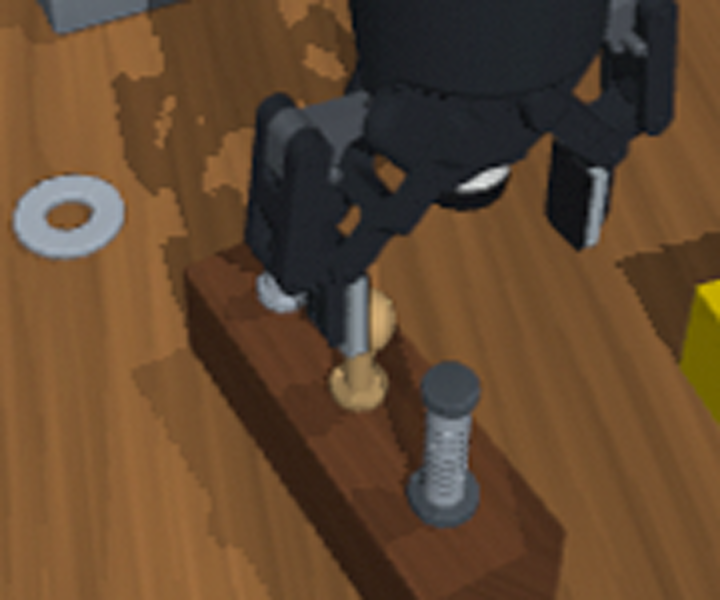

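```bash
python3 - <<'E'
from h import *
import pickle
i=pickle.load(open('pics/wrist4.pkl','rb'));d=np.load('pics/wrist4.npy')
for u,v in [(220,283),(235,286),(260,293),(272,295),(278,240)]: print(u,v,pt(i,d,u,v))
print(at_z(i,200+393/5-.4,160+388/5-.4,.125))
print(proj(i,[.6098,-.2238,.125]))
a=pickle.load(open('pics/scene4.pkl','rb'));d=np.load('pics/scene4.npy')
for u,v in [(144,292),(146,300),(150,310)]: print(pt(a,d,u,v))
E
```

```text
220 283 [ 0.59038959 -0.3199644   0.01937776]
235 286 [ 0.60308183 -0.31717831  0.02159766]
260 293 [ 0.62527667 -0.31745591  0.01990806]
272 295 [ 0.63446509 -0.31232968  0.02613175]
278 240 [ 0.60982323 -0.22503965  0.12447925]
[ 0.60934011 -0.22334154  0.125     ]
[278.75107701 238.2622357 ]
[ 0.50938525 -0.31836492 -0.00138434]
[ 0.5307995  -0.3235669   0.00173454]
[ 0.55636488 -0.32736113  0.00164925]
```

View pics/scene4.png

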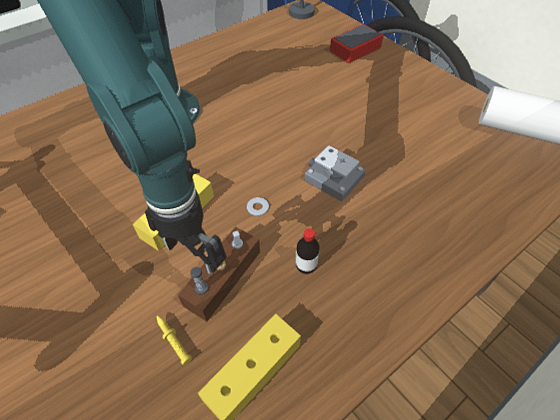

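Emit:
play_rows(
  deltas="-1 0 0 0.03 0 0 0; -1 0 0 0.021 0 0 0; -1 0 0 0.01 0 0 0;-1 0 0 0 0 0 0;-1 0 0 0 0 0 0",
)

```text
time_s: 5.0
eef_pos: [0.6105, -0.2228, 0.082]
ee_rot: [0.001, 0.577, 0.817, 0.0]
force: [0.3, -0.2, -0.4]
finger_gap: 0.0854
```

Emit:
play_rows(
  deltas="0.3 0 0 0 0 0 0;0.4 0 0 0 0 0 0;1 0 0 0 0 0 0;1 0 0 0 0 0 0;1 0 0 0 0 0 0",
)

```text
time_s: 5.5
eef_pos: [0.6096, -0.223, 0.0814]
ee_rot: [0.0, 0.577, 0.816, -0.0]
force: [-0.5, -0.1, 2.4]
finger_gap: 0.0192
```

```bash
python3 look.py 5 wrist side;python3 - <<'E'
from h import *
crop('pics/wrist5.png',130,160,430,360,2.5,'pics/c8.png')
crop('pics/side5.png',200,190,380,340,4,'pics/c9.png')
E
```

```text
5.5 [ 0.60955602 -0.22295669  0.08137729] [-0.50333259 -0.14271761  2.37181021] 0.019231628343542546
[[-3.33284010e-01  9.42826474e-01  9.69143795e-05]
 [ 9.42826357e-01  3.33284018e-01 -4.74457891e-04]
 [-4.79631474e-04 -6.67557973e-05 -9.99999883e-01]]
```

View pics/c8.png

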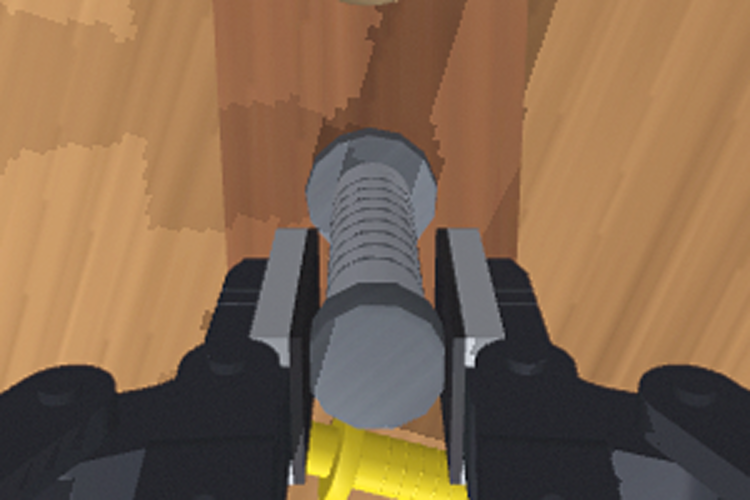

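View pics/c9.png

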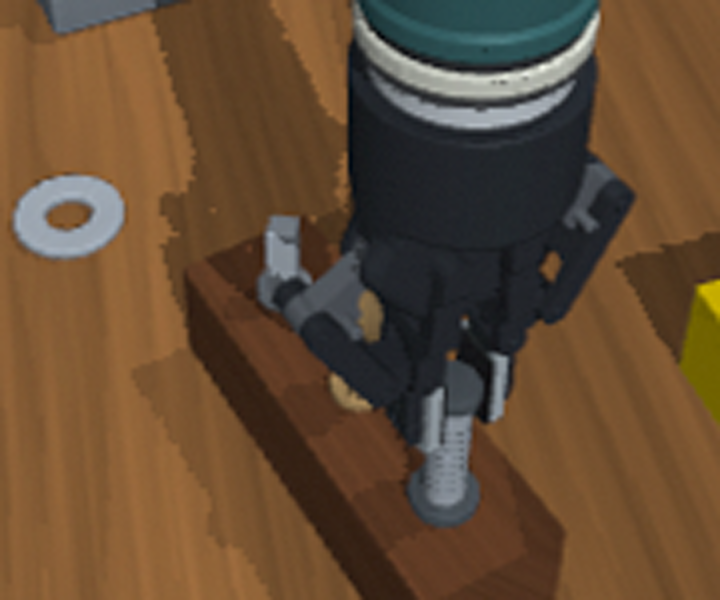

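Emit:
play_rows(
  deltas="1 0 0 0 0 0 0;1 0 0 0 0 0 0;1 0 0 0 0 0 0;1 0 0 0 0 0 0",
)

```text
time_s: 6.0
eef_pos: [0.6096, -0.223, 0.0814]
ee_rot: [0.0, 0.577, 0.816, -0.0]
force: [-1.0, -0.3, 5.0]
finger_gap: 0.0191
```

```bash
python3 look.py 6 wrist;python3 - <<'E'
from h import *
crop('pics/wrist6.png',130,160,430,360,2.5,'pics/c10.png')
E
```

```text
6.0 [ 0.6095924  -0.22295948  0.0813502 ] [-0.99405582 -0.26077252  5.04380867] 0.019092943863132372
[[-3.33282868e-01  9.42826871e-01  1.41820291e-04]
 [ 9.42826758e-01  3.33282898e-01 -4.63573189e-04]
 [-4.84335537e-04 -2.07890366e-05 -9.99999882e-01]]
```

View pics/c10.png

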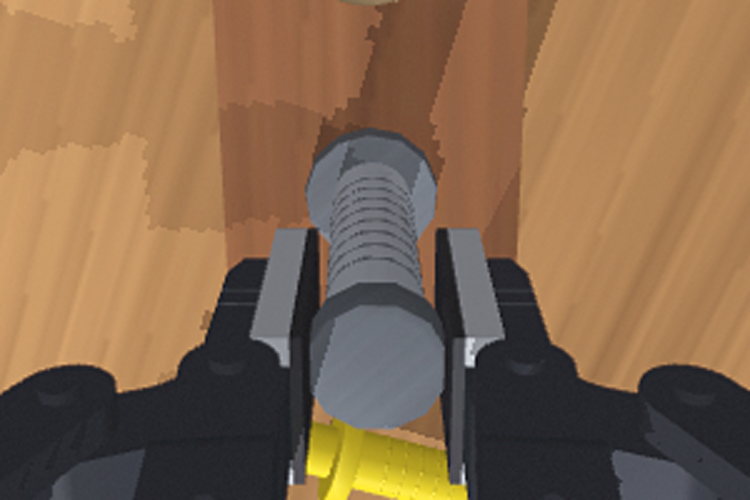

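```bash
python3 - <<'E'
from h import *
import pickle
i=pickle.load(open('pics/wrist6.pkl','rb'));d=np.load('pics/wrist6.npy')
from cell import arm
s=arm.sense();M=rot(s['ee_rot']);p0=s['eef_pos']
print(i['eye'],s['joint_efforts'],s['torque'])
def q(x,y):
    u=int(130+x/2.5);v=int(160+y/2.5);P=pt(i,d,u,v);print((x,y),P,'tool',np.round(M.T@(P-p0),4))
print('pads');[q(*a) for a in [(278,235),(305,235),(275,325),(262,335),(453,235),(480,235),(470,325),(490,330),(312,260),(300,350),(297,430),(443,260),(455,350),(458,450)]]
print('cap');[q(*a) for a in [(320,350),(437,350),(378,420),(378,310),(378,260),(378,180),(378,150)]]
E
```

```text
[ 0.58580507 -0.15328443  0.24301904] [-5.20967133e-01 -4.94284701e+01 -4.12786648e+00 -1.35889158e+01
 -4.44529101e-02 -4.46048453e-01  2.34044477e-03] [-0.09155734  0.36107264 -0.0291809 ]
pads
(278, 235) [ 0.59210509 -0.21796336  0.10624664] tool [ 0.0105 -0.0148 -0.0249]
(305, 235) [ 0.59616442 -0.21614973  0.10701568] tool [ 0.0109 -0.0104 -0.0257]
(275, 325) [ 0.59432505 -0.21637992  0.1353292 ] tool [ 0.0112 -0.0122 -0.054 ]
(262, 335) [ 0.59283437 -0.21746718  0.13689654] tool [ 0.0107 -0.014  -0.0556]
(453, 235) [ 0.61817055 -0.20844704  0.10683233] tool [ 0.0108  0.0129 -0.0255]
(480, 235) [ 0.63593165 -0.22711649  0.05581351] tool [-0.0127  0.0235  0.0255]
(470, 325) [ 0.61836566 -0.20855072  0.13421541] tool [ 0.0106  0.0131 -0.0529]
(490, 330) [ 0.6204547  -0.20736999  0.1361792 ] tool [ 0.011   0.0154 -0.0548]
(312, 260) [ 0.59733972 -0.21500319  0.11722052] tool [ 0.0115 -0.0089 -0.0359]
(300, 350) [ 0.59822242 -0.21732456  0.13772282] tool [ 0.0091 -0.0088 -0.0564]
(297, 430) [ 0.6013364  -0.22897087  0.13752886] tool [-0.003  -0.0098 -0.0562]
(443, 260) [ 0.61593074 -0.20883274  0.11643159] tool [ 0.0112  0.0107 -0.0351]
(455, 350) [ 0.61685029 -0.21081993  0.13758175] tool [ 0.009   0.0109 -0.0562]
(458, 450) [ 0.62272155 -0.2251291   0.13695292] tool [-0.0065  0.0117 -0.0556]
cap
(320, 350) [ 0.60232677 -0.22375206  0.12559743] tool [ 0.0016 -0.0071 -0.0443]
(437, 350) [ 0.61806962 -0.21905063  0.12425382] tool [ 0.0008  0.0093 -0.0429]
(378, 420) [ 0.61438944 -0.2333537   0.12344578] tool [-0.0114  0.0011 -0.0421]
(378, 310) [ 0.60794065 -0.21517645  0.12534919] tool [ 0.0078  0.001  -0.044 ]
(378, 260) [ 0.60870448 -0.21723974  0.10525143] tool [ 0.0057  0.0011 -0.0239]
(378, 180) [ 0.60855419 -0.21666382  0.07156389] tool [0.0063 0.0011 0.0098]
(378, 150) [ 0.60787904 -0.2147073   0.05992189] tool [0.0083 0.0012 0.0214]
```

```bash
python3 - <<'E'
from h import *
import pickle
R4=np.array([[-.3319,.9433,0],[.9433,.3319,0],[0,0,-1.]])
i=pickle.load(open('pics/wrist4.pkl','rb'));d=np.load('pics/wrist4.npy')
p4=np.array([.6098,-.2238,.1421])
for u,v in [(154,270),(166,270),(108,325),(118,322),(405,270),(440,322)]:
    P=pt(i,d,u,v);print(u,v,P,R4.T@(P-p4))
print(rot(i['attitude']).T@np.array([0,0,-1]), i['eye'])
# side cam: pad pixels in side5
b=pickle.load(open('pics/side5.pkl','rb'));d=np.load('pics/side5.npy')
for x,y in [(433,395),(432,440),(497,360),(495,412),(460,390),(445,500),(447,440),(415,440)]:
    u=round(200+x/4-.4);v=round(190+y/4-.4);print((x,y),pt(b,d,u,v))
E
```

```text
154 270 [ 0.56394006 -0.22864214  0.18092778] [ 0.01065332 -0.04486679 -0.03882778]
166 270 [ 0.56746251 -0.22950356  0.17705635] [ 0.00867164 -0.04182997 -0.03495635]
108 325 [ 0.56249051 -0.22753901  0.21604947] [ 0.01217501 -0.04586802 -0.07394947]
118 322 [ 0.56389462 -0.22890875  0.21213441] [ 0.01041691 -0.04499814 -0.07003441]
405 270 [ 0.64934679 -0.19834111  0.18129868] [ 0.01088979  0.04575429 -0.03919868]
440 322 [ 0.64960645 -0.19870089  0.21213555] [ 0.01046423  0.04587982 -0.07003555]
[-3.96106136e-06 -2.89055265e-01  9.57312412e-01] [ 0.58611924 -0.15408702  0.30379769]
(433, 395) [ 0.60015395 -0.23980818  0.13826461]
(432, 440) [ 0.60165185 -0.23813098  0.10854519]
(497, 360) [ 0.62563646 -0.2305046   0.13827114]
(495, 412) [ 0.62577874 -0.23110676  0.10962013]
(460, 390) [ 0.61356291 -0.22929221  0.12417325]
(445, 500) [ 0.60898943 -0.2339549   0.06396029]
(447, 440) [ 0.60766011 -0.23322164  0.10051726]
(415, 440) [ 0.59426528 -0.23801023  0.11032066]
```

Emit:
play_rows(
  deltas="0.3 0 0 0 0 0 0;0 0 0 0 0 0 0;0 0 0 0 0 0 0;0 0 0 0 0 0 0;0 0 0 0 0 0 0",
)

```text
time_s: 6.55
eef_pos: [0.6095, -0.2226, 0.0807]
ee_rot: [-0.0, 0.577, 0.817, 0.0]
force: [-0.2, 0.2, 0.4]
finger_gap: 0.0425
```

```bash
python3 look.py 7 wrist;python3 - <<'E'
from h import *
crop('pics/wrist7.png',130,160,430,360,2.5,'pics/c11.png')
E
```

```text
6.55 [ 0.60946186 -0.22263448  0.08067888] [-0.15066435  0.20347935  0.40984665] 0.04249409285197581
[[-3.33420220e-01  9.42778304e-01 -1.60237854e-04]
 [ 9.42778294e-01  3.33420246e-01  1.69271392e-04]
 [ 2.13011941e-04 -9.46302656e-05 -9.99999973e-01]]
```

View pics/c11.png

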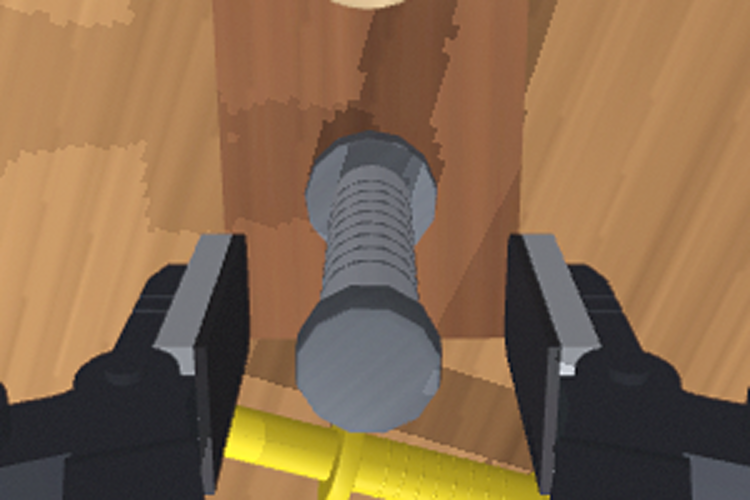

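Emit:
play_rows(
  deltas="0 -0.001 0.0 0.015 0 0 0;0 0 0 0.012 0 0 0;0 0 0 0.006 0 0 0;0 0 0 0 0 0 0;0.4 0 0 0 0 0 0",
)

```text
time_s: 7.1
eef_pos: [0.6097, -0.2235, 0.0474]
ee_rot: [-0.0, 0.577, 0.817, -0.0]
force: [0.7, -0.4, -0.1]
finger_gap: 0.0291
```

Emit:
play_rows(
  deltas="1 0 0 0 0 0 0;1 0 0 0 0 0 0;1 0 0 0 0 0 0;1 0 0 0 0 0 0;1 0 0 0 0 0 0",
)

```text
time_s: 7.6
eef_pos: [0.6101, -0.2237, 0.0482]
ee_rot: [0.0, 0.577, 0.817, 0.0]
force: [0.3, -0.2, 0.2]
finger_gap: 0.0147
```

```bash
python3 look.py 8 wrist side;python3 - <<'E'
from h import *
crop('pics/wrist8.png',130,160,430,360,2.5,'pics/c12.png')
crop('pics/side8.png',230,230,380,340,5,'pics/c13.png')
E
```

```text
7.6 [ 0.6100583  -0.22371803  0.04820023] [ 0.25060576 -0.15223373  0.20866287] 0.014654050963942376
[[-3.33390000e-01  9.42788860e-01  5.23007944e-04]
 [ 9.42788942e-01  3.33390129e-01 -1.80232863e-04]
 [-3.44287222e-04  4.32998272e-04 -9.99999847e-01]]
```

View pics/c12.png

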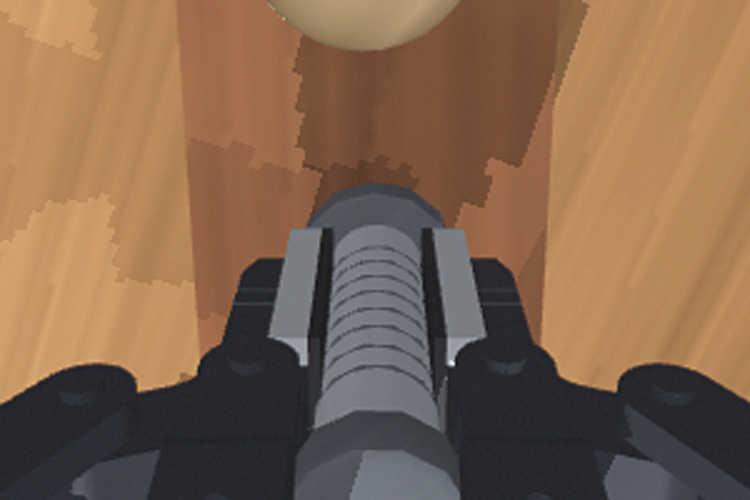

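View pics/c13.png

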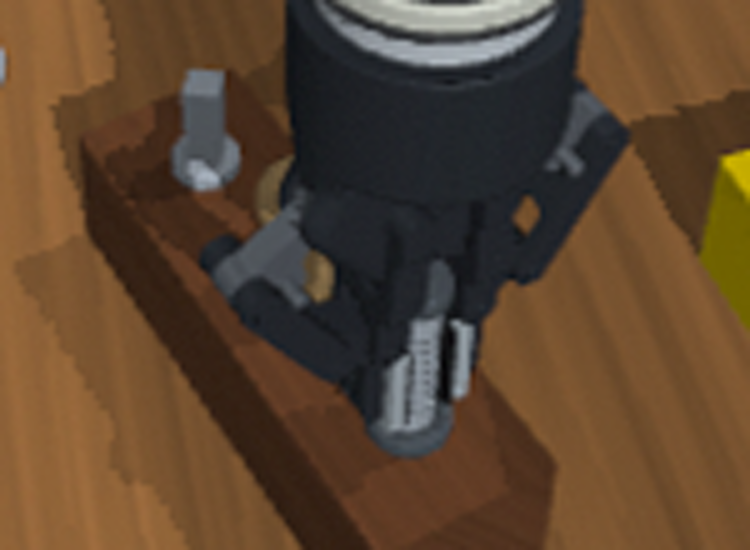

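Emit:
play_rows(
  deltas="1 0 0 -0.005 0 0 0;1 0 0 -0.015 0 0 0;1 0 0 -0.02 0 0 0;1 0 0 -0.02 0 0 0;1 0 0 -0.02 0 0 0",
)

```text
time_s: 8.2
eef_pos: [0.6098, -0.2236, 0.1296]
ee_rot: [0.0, 0.577, 0.817, 0.0]
force: [-0.5, 0.6, -2.7]
finger_gap: 0.0145
```

Emit:
play_rows(
  deltas="1 0 0 -0.03 0 0 0;1 0 0 -0.03 0 0 0;1 0 0 -0.02 0 0 0;1 0 0 0 0 0 0;1 0 0 0 0 0 0",
)

```text
time_s: 8.7
eef_pos: [0.6094, -0.2237, 0.2083]
ee_rot: [0.0, 0.577, 0.816, -0.0]
force: [0.1, 0.0, -3.1]
finger_gap: 0.0143
```

```bash
python3 look.py 9 wrist side scene;python3 - <<'E'
from h import *
crop('pics/scene9.png',130,170,270,290,5,'pics/c14.png')
crop('pics/side9.png',230,180,380,320,5,'pics/c15.png')
E
```

```text
8.7 [ 0.60944862 -0.22367291  0.20825485] [ 0.05623892  0.03396003 -3.14748033] 0.014343663619444114
[[-3.33338032e-01  9.42807347e-01  2.51066143e-04]
 [ 9.42807265e-01  3.33338111e-01 -4.05891231e-04]
 [-4.66367149e-04  1.01407999e-04 -9.99999886e-01]]
```

View pics/c14.png

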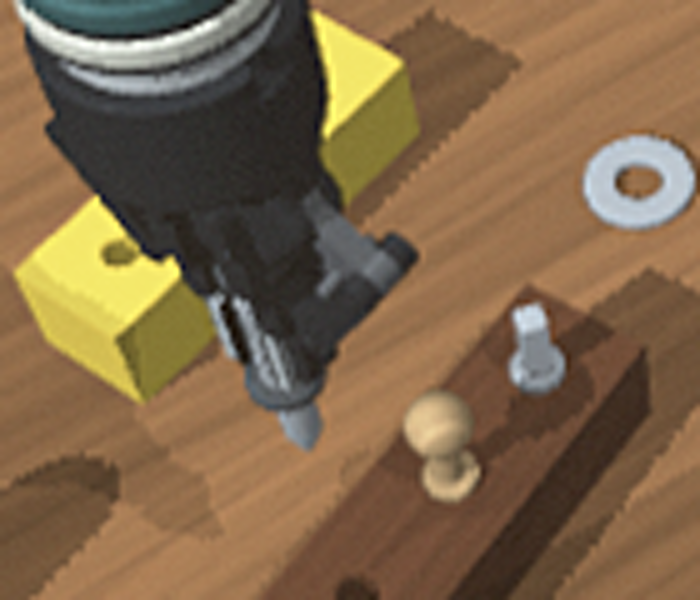

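View pics/c15.png

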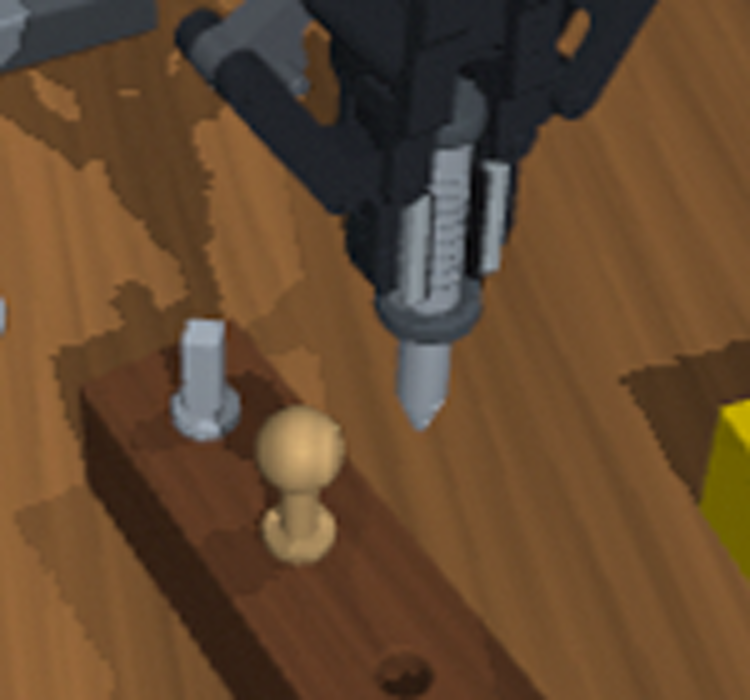

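View pics/wrist9.png

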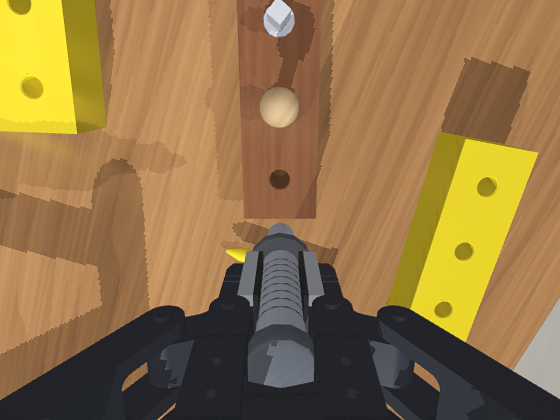

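```bash
python3 - <<'E'
from h import *
import pickle
L=lambda n,k:pickle.load(open(f'pics/{n}{k}.pkl','rb'))
a,b,w=L('scene',9),L('side',9),L('wrist',9)
dw=np.load('pics/wrist9.npy')
T=tri([(a,190.8,259),(b,313.6,265.2)])
print('tip',T,proj(a,T),proj(b,T),proj(w,T), at_z(a,190.8,259,.17),at_z(b,313.6,265.2,.17))
M=np.array([[-.33334,.94281,0],[.94281,.33334,0],[0,0,-1]]);p=np.array([.60945,-.22367,.20825])
print('tip tool',M.T@(T-p))
P=[.60945,-.22367,.170];print('pred under tcp',proj(a,P),proj(b,P),proj(w,P))
print('hole',at_z(w,279.5,180,.055),at_z(b,310.6,314.2,.055))
# cap
for u,v in [(281,340),(281,350),(260,360),(303,360)]:
    Q=pt(w,dw,u,v);print('cap',M.T@(Q-p))
for u,v in [(270,300),(281,300),(292,300),(281,255),(270,243),(281,232),(288,243)]:
    Q=pt(w,dw,u,v);print('grip',u,v,M.T@(Q-p))
crop('pics/wrist9.png',220,200,340,400,3,'pics/c16.png')
E
```

```text
tip [ 0.60915894 -0.22685973  0.17046099] [190.62676424 259.66462523] [312.99213702 264.53325798] [276.54679527 229.03918137] [ 0.60787063 -0.22583456  0.17      ] [ 0.6097893  -0.22779297  0.17      ]
tip tool [-0.00291028 -0.00133768  0.03778901]
pred under tcp [192.29978464 258.94978435] [312.60047115 262.99910539] [278.90503499 223.9360997 ]
hole [ 0.61023255 -0.22563091  0.055     ] [ 0.61062309 -0.22646426  0.055     ]
cap [ 0.0090224   0.00099072 -0.0760729 ]
cap [ 0.00676509  0.00099117 -0.07723547]
cap [ 0.00324008 -0.00468263 -0.07683796]
cap [ 0.00289532  0.00697473 -0.07641515]
grip 270 300 [ 0.00538302 -0.00266385 -0.05029175]
grip 281 300 [ 0.00674998  0.00103141 -0.05251999]
grip 292 300 [ 0.00598244  0.00470229 -0.0512639 ]
grip 281 255 [ 0.00699844  0.00108705 -0.01817597]
grip 270 243 [ 0.00969114 -0.00364781 -0.01181776]
grip 281 232 [0.00553692 0.00113719 0.01170053]
grip 288 243 [ 0.00988286  0.00410273 -0.01225741]
```

View pics/c16.png

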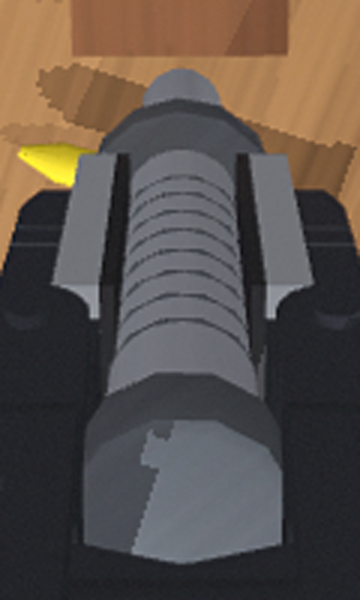

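Emit:
play_rows(
  deltas="1 0.015 0.003 0 0 0 0;1 0.03 0.006 0 0 0 0;1 0.034 0.007 0 0 0 0;1 0.034 0.007 0 0 0 0;1 0.034 0.007 0 0 0 0",
)

```text
time_s: 9.35
eef_pos: [0.5879, -0.0722, 0.2071]
ee_rot: [-0.001, 0.577, 0.817, -0.0]
force: [1.1, 0.7, -2.6]
finger_gap: 0.0144
```

Emit:
play_rows(
  deltas="1 0.034 0.007 0 0 0 0;1 0.034 0.007 0 0 0 0;1 0.034 0.007 0 0 0 0;1 0.034 0.007 0 0 0 0;1 0.034 0.007 0 0 0 0",
)

```text
time_s: 9.85
eef_pos: [0.5638, 0.0995, 0.2072]
ee_rot: [-0.001, 0.577, 0.817, -0.0]
force: [0.4, 0.6, -2.1]
finger_gap: 0.0146
```

Emit:
play_rows(
  deltas="1 0.034 0.007 0 0 0 0;1 0.03 0.006 0 0 0 0;1 0.02 0.003 0 0 0 0;1 0 0 0 0 0 0;1 0 0 0 0 0 0",
)

```text
time_s: 10.35
eef_pos: [0.5514, 0.182, 0.2073]
ee_rot: [-0.0, 0.576, 0.817, -0.001]
force: [-0.1, -0.1, -1.5]
finger_gap: 0.0143
```

```bash
python3 look.py 10 wrist
```

```text
10.35 [0.55136596 0.18195796 0.20726573] [-0.11128363 -0.07007948 -1.45722405] 0.014281715656101637
[[-3.35444666e-01  9.42058616e-01 -1.56217022e-03]
 [ 9.42059892e-01  3.35443863e-01 -7.58451127e-04]
 [-1.90485006e-04 -1.72607629e-03 -9.99998492e-01]]
```

View pics/wrist10.png

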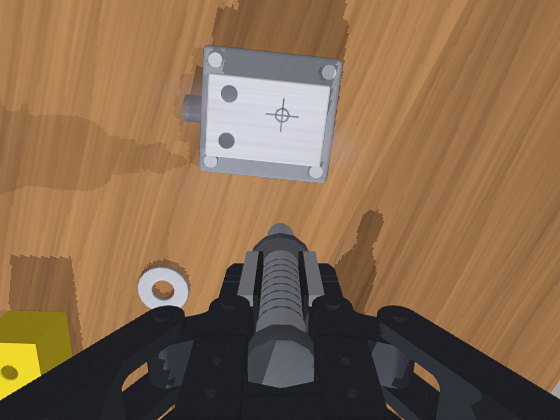

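```bash
python3 - <<'E'
from h import *
from cell import arm
import pickle
w=pickle.load(open('pics/wrist10.pkl','rb'));d=np.load('pics/wrist10.npy')
crop('pics/wrist10.png',190,40,350,190,5,'pics/c17.png')
s=arm.sense();M=rot(s['ee_rot']);p=s['eef_pos'];print(s['time_s'],p)
zs=[pt(w,d,u,v)[2] for u in range(250,320,6) for v in range(90,150,6)];print(np.median(zs),np.std(zs))
for z in (.068,.070,.072):
    P=at_z(w,282,115.5,z);print(z,P,M.T@(P-p))
E
```

```text
10.4 [0.55186479 0.18060121 0.2072574 ]
0.06928922310161825 0.0007360413766964377
0.068 [0.53524772 0.23260301 0.068     ] [0.05468607 0.00190718 0.13920752]
0.07 [0.53519749 0.23272941 0.07      ] [0.05482027 0.00189848 0.13720742]
0.072 [0.53514726 0.23285581 0.072     ] [0.05495447 0.00188978 0.13520732]
```

View pics/c17.png

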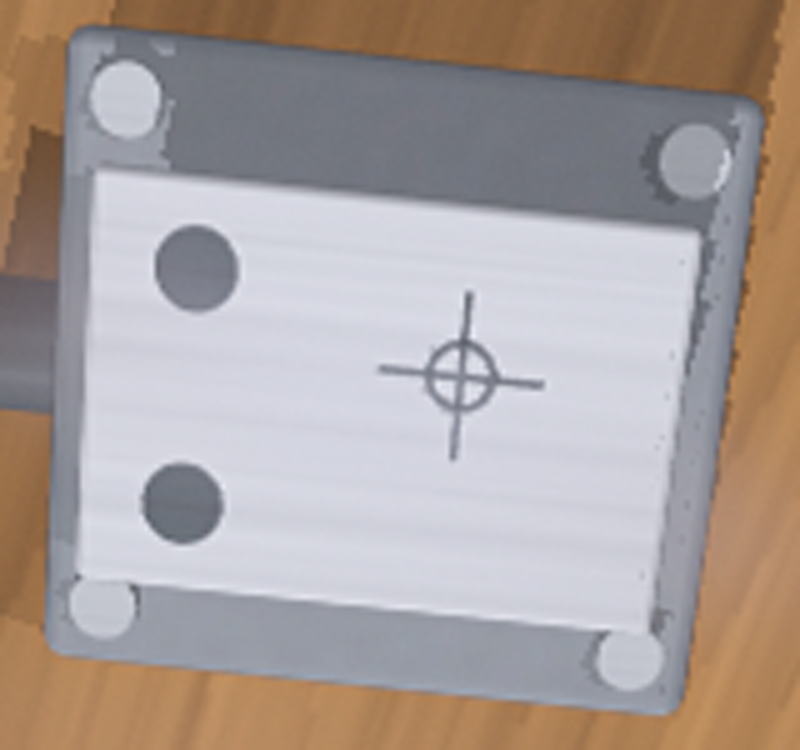

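Emit:
play_rows(
  deltas="1 0.02 0.0005 0 0 0 0;1 0.02 0.0005 0.01 0 0 0;1 0.012 0.0005 0.02 0 0 0;1 0.0043 0 0.02 0 0 0;1 0 0 0.02 0 0 0",
)

```text
time_s: 10.9
eef_pos: [0.5352, 0.2342, 0.1371]
ee_rot: [0.0, 0.578, 0.816, -0.0]
force: [0.3, -0.1, -1.6]
finger_gap: 0.0147
```

Emit:
play_rows(
  deltas="1 0 0 0.01 0 0 0;1 0 0 0 0 0 0;1 0 0 0 0 0 0;1 0 0 0 0 0 0",
)

```text
time_s: 11.3
eef_pos: [0.5361, 0.235, 0.1289]
ee_rot: [0.001, 0.578, 0.816, 0.001]
force: [0.4, -0.1, -2.0]
finger_gap: 0.0144
```

```bash
python3 look.py 11 wrist side scene;python3 - <<'E'
from h import *
crop('pics/scene11.png',290,90,390,210,5,'pics/c18.png')
crop('pics/side11.png',180,80,290,200,5,'pics/c19.png')
crop('pics/wrist11.png',200,130,360,280,4,'pics/c20.png')
E
```

```text
11.3 [0.53614345 0.23498775 0.12892615] [ 0.38023151 -0.06532385 -2.04488756] 0.014385500062274492
[[-3.32540783e-01  9.43086998e-01  1.88212468e-03]
 [ 9.43088869e-01  3.32539873e-01  7.86704419e-04]
 [ 1.16049206e-04  2.03662214e-03 -9.99997919e-01]]
```

View pics/c18.png

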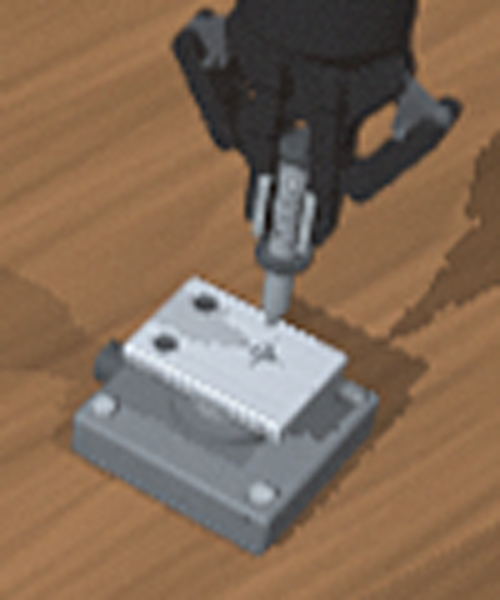

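View pics/c19.png

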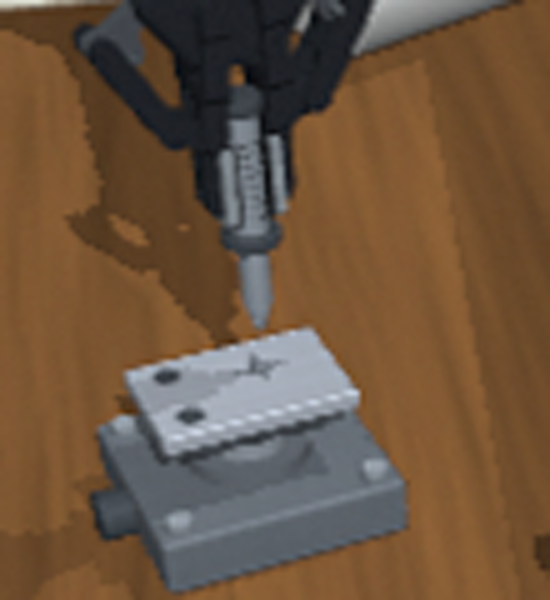

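View pics/c20.png

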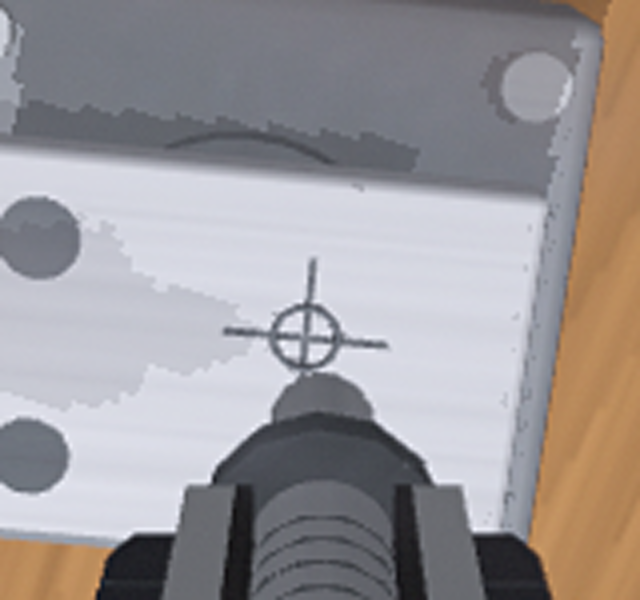

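```bash
python3 - <<'E'
from h import *
from cell import arm
import pickle
L=lambda n:pickle.load(open(f'pics/{n}11.pkl','rb'))
a,b,w=L('scene'),L('side'),L('wrist')
s=arm.sense();M=rot(s['ee_rot']);p=s['eef_pos'];print(s['time_s'],p)
print('ext cam diffs tool: cross - tip')
tz=p[2]-.0382
for c,x,t in ((a,(342,160.2),(343.8,154)),(b,(231.2,153),(231.6,145))):
    X=at_z(c,*x,.0695);T=at_z(c,*t,tz);print(X,T,M.T@(X-T))
C=tri([(a,342,160.2),(b,231.2,153)]);T=tri([(a,343.8,154),(b,231.6,145)]);print(C,T,M.T@(C-T))
X=at_z(w,276.1,213.9,.0695);print('wrist',X,M.T@(X-p))
E
```

```text
11.45 [0.53578909 0.23514397 0.12878289]
ext cam diffs tool: cross - tip
[0.53207697 0.233743   0.0695    ] [0.53293021 0.23568641 0.09058289] [-0.00154971 -0.00148743  0.0210803 ]
[0.53475047 0.23225006 0.0695    ] [0.53758872 0.23269519 0.09058289] [ 0.00052421 -0.00286001  0.02107813]
[0.53412793 0.23147164 0.07106087] [0.53648813 0.23175337 0.09306388] [ 0.00051897 -0.00235638  0.0219991 ]
wrist [0.53488725 0.23332989 0.0695    ] [-0.00141428 -0.00155463  0.05928025]
```

Emit:
play_rows(
  deltas="1 -0.0002 -0.0023 0.005 0 0 0;1 0 0 0.007 0 0 0;1 0 0 0.003 0 0 0;1 0 0 0 0 0 0;1 0 0 0 0 0 0",
)

```text
time_s: 11.95
eef_pos: [0.5329, 0.2341, 0.1126]
ee_rot: [-0.0, 0.577, 0.817, -0.0]
force: [-0.2, -0.2, -2.0]
finger_gap: 0.0149
```

```bash
python3 look.py 12 wrist side;python3 - <<'E'
from h import *
from cell import arm
s=arm.sense();print(s['eef_pos'],s['force'],s['ee_rot'])
crop('pics/side12.png',180,80,290,200,5,'pics/c21.png')
crop('pics/wrist12.png',200,130,360,280,4,'pics/c22.png')
E
```

```text
11.95 [0.53291323 0.23409685 0.11262822] [-0.24222685 -0.18591864 -1.97090796] 0.014903587933264038
[[-3.33599991e-01  9.42714613e-01 -4.53031659e-04]
 [ 9.42714721e-01  3.33599963e-01 -1.36519927e-04]
 [ 2.24320148e-05 -4.72622660e-04 -9.99999888e-01]]
[0.53318312 0.23419034 0.11295821] [-0.23069317  0.56455724 -1.67673074] [2.88796678e-05 5.77304606e-01 8.16528858e-01 1.19458324e-04]
```

View pics/c21.png

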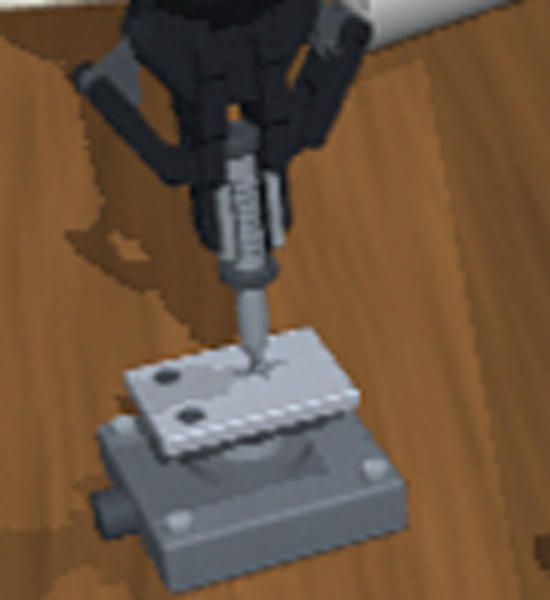

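View pics/c22.png

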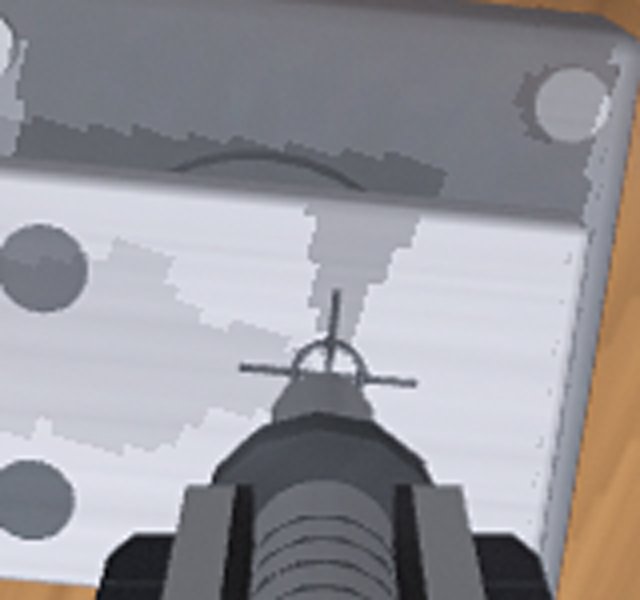

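```bash
python3 - <<'E'
from h import *
import pickle
L=lambda n:pickle.load(open(f'pics/{n}12.pkl','rb'))
b,w=L('side'),L('wrist')
p=np.array([.53291,.23410,.1126]);M=np.array([[-.3336,.9427,0],[.9427,.3336,0],[0,0,-1]])
X=at_z(w,200+332/4-.4,130+375/4-.4,.0695);print(X,M.T@(X-p))
X=at_z(b,180+261/5-.4,80+370/5-.4,.0695);T=at_z(b,180+256/5-.4,80+367/5-.4,.0746);print(M.T@(X-T))
E
```

```text
[0.53539048 0.23344176 0.0695    ] [-0.00144801  0.00211875  0.0431    ]
[0.00389944 0.00390331 0.0051    ]
```

Emit:
play_rows(
  deltas="1 0.0003 0.0015 0.001 0 0 0;1 0 0 0.001 0 0 0;1 0 0 0.001 0 0 0;1 0 0 0 0 0 0;1 0 0 0 0 0 0",
)

```text
time_s: 12.55
eef_pos: [0.5343, 0.2348, 0.1099]
ee_rot: [-0.0, 0.577, 0.817, -0.0]
force: [0.2, -0.1, -1.3]
finger_gap: 0.0149
```

```bash
python3 look.py 13 wrist side scene;python3 - <<'E'
from h import *
crop('pics/side13.png',210,130,260,170,12,'pics/c23.png')
crop('pics/scene13.png',320,130,370,170,12,'pics/c25.png')
crop('pics/wrist13.png',220,180,340,250,6,'pics/c24.png')
E
```

```text
12.55 [0.53428635 0.23479844 0.10986365] [ 0.19809893 -0.05919216 -1.27238988] 0.0149438180739062
[[-3.33483308e-01  9.42755999e-01 -1.01470942e-04]
 [ 9.42756003e-01  3.33483302e-01 -7.33623296e-05]
 [-3.53239114e-05 -1.20127452e-04 -9.99999992e-01]]
```

View pics/c23.png

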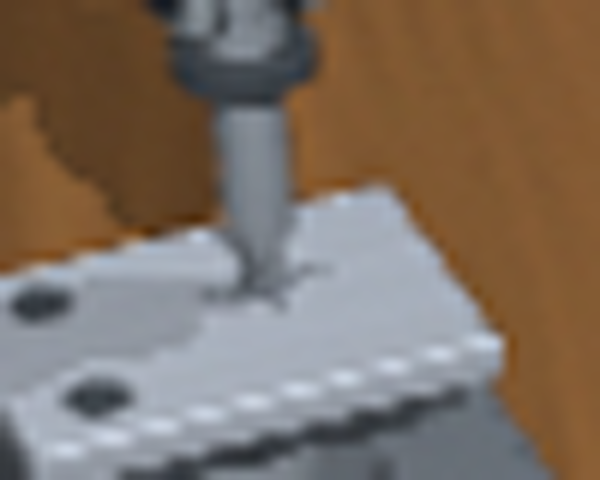

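View pics/c25.png

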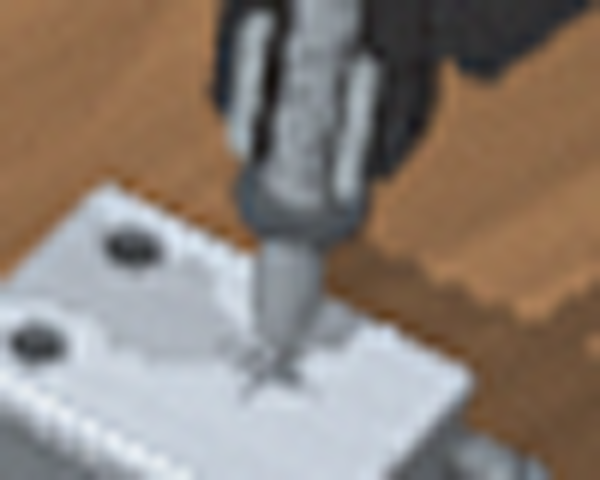

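View pics/c24.png

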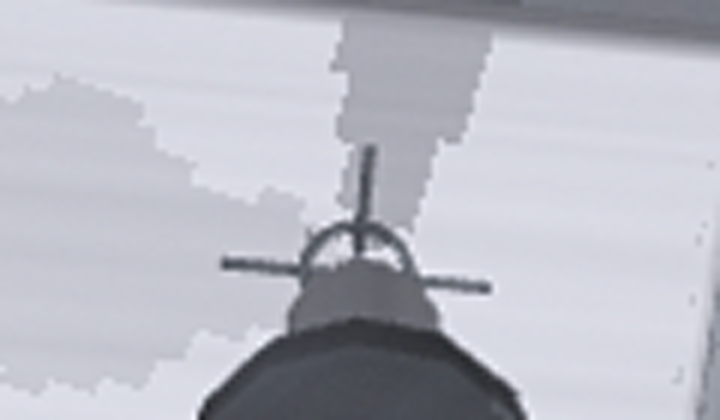

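Emit:
play_rows(
  deltas="1 0 0 0.0006 0 0 0;1 0 0 0.0006 0 0 0;1 0 0 0 0 0 0",
)

```text
time_s: 13.0
eef_pos: [0.5343, 0.2348, 0.1086]
ee_rot: [-0.0, 0.577, 0.817, -0.0]
force: [0.4, -0.4, -2.8]
finger_gap: 0.0145
```

Emit:
play_rows(
  deltas="1 0 0 0.0005 0 0 0;1 0 0 0.0005 0 0 0;1 0 0 0 0 0 0",
)

```text
time_s: 13.3
eef_pos: [0.5344, 0.2349, 0.1077]
ee_rot: [0.0, 0.577, 0.817, 0.0]
force: [0.5, 0.2, -1.3]
finger_gap: 0.0146
```

Emit:
play_rows(
  deltas="1 0 0 0.0005 0 0 0;1 0 0 0 0 0 0;1 0 0 0 0 0 0",
)

```text
time_s: 13.6
eef_pos: [0.5344, 0.2349, 0.1074]
ee_rot: [0.0, 0.577, 0.817, 0.0]
force: [-0.9, -0.6, -1.0]
finger_gap: 0.0145
```

Emit:
play_rows(
  deltas="1 0 0 0.0005 0 0 0;1 0 0 0 0 0 0;1 0 0 0 0 0 0",
)

```text
time_s: 13.9
eef_pos: [0.5345, 0.2349, 0.1069]
ee_rot: [0.0, 0.577, 0.817, 0.0]
force: [-0.4, -1.0, 1.3]
finger_gap: 0.0146
```

Emit:
play_rows(
  deltas="1 0 0 0.0006 0 0 0;1 0 0 0.0005 0 0 0;1 0 0 0 0 0 0",
)

```text
time_s: 14.2
eef_pos: [0.5347, 0.2351, 0.1061]
ee_rot: [0.0, 0.577, 0.817, 0.0]
force: [-0.5, -1.9, 5.8]
finger_gap: 0.0146
```

Emit:
play_rows(
  deltas="1 -0.0002 0 0.0006 0 0 0;1 -0.0002 0 0.0004 0 0 0;1 0 0 0 0 0 0;1 0 0 0 0 0 0",
)

```text
time_s: 14.6
eef_pos: [0.535, 0.235, 0.1056]
ee_rot: [0.0, 0.577, 0.817, 0.001]
force: [-0.5, -0.5, 7.3]
finger_gap: 0.0145
```

Emit:
play_rows(
  deltas="1 0 0 0.0004 0 0 0;1 0 0 0.0003 0 0 0;1 0 0 0 0 0 0",
)

```text
time_s: 14.9
eef_pos: [0.5351, 0.2351, 0.1051]
ee_rot: [0.0, 0.577, 0.817, 0.001]
force: [-2.3, -0.4, 10.4]
finger_gap: 0.0143
```

Emit:
play_rows(
  deltas="1 0 -0.0002 0 0 0 0;1 0 -0.0002 0 0 0 0;1 0 0 0 0 0 0;1 0 0 0 0 0 0;1 0 0 0 0 0 0",
)

```text
time_s: 15.4
eef_pos: [0.5349, 0.2351, 0.1052]
ee_rot: [0.001, 0.577, 0.817, 0.001]
force: [-0.6, -0.4, 9.0]
finger_gap: 0.0145
```

Emit:
play_rows(
  deltas="1 0 0 0 0 0 0;1 0 0 0 0 0 0;1 0 0 0 0 0 0;1 0 0 0 0 0 0;1 0 0 0 0 0 0",
)

```text
time_s: 15.9
eef_pos: [0.5349, 0.2351, 0.1052]
ee_rot: [0.001, 0.577, 0.817, 0.001]
force: [-1.6, -0.7, 8.3]
finger_gap: 0.0149
```

Emit:
play_rows(
  deltas="1 0 0 0 0 0 0;1 0 0 0 0 0 0;1 0 0 0 0 0 0;1 0 0 0 0 0 0;1 0 0 0 0 0 0",
)

```text
time_s: 16.4
eef_pos: [0.5349, 0.2351, 0.1052]
ee_rot: [0.001, 0.577, 0.817, 0.001]
force: [-1.6, -0.2, 9.8]
finger_gap: 0.0142
```

Emit:
play_rows(
  deltas="1 0 0 0 0 0 0;1 0 0 0 0 0 0;1 0 0 0 0 0 0",
)

```text
time_s: 16.7
eef_pos: [0.5349, 0.2351, 0.1052]
ee_rot: [0.001, 0.577, 0.817, 0.001]
force: [-1.9, -0.1, 9.8]
finger_gap: 0.0145
```

```bash
python3 look.py 14 wrist side;python3 - <<'E'
from h import *
crop('pics/side14.png',210,130,260,170,12,'pics/c26.png')
crop('pics/wrist14.png',220,180,340,250,6,'pics/c27.png')
E
```

```text
16.7 [0.53492263 0.23506192 0.10519304] [-1.92144513 -0.10710687  9.82054116] 0.014470695233311275
[[-3.33479872e-01  9.42755232e-01  1.93567570e-03]
 [ 9.42757201e-01  3.33478758e-01  8.81857231e-04]
 [ 1.85868789e-04  2.11895385e-03 -9.99997738e-01]]
```

View pics/c27.png

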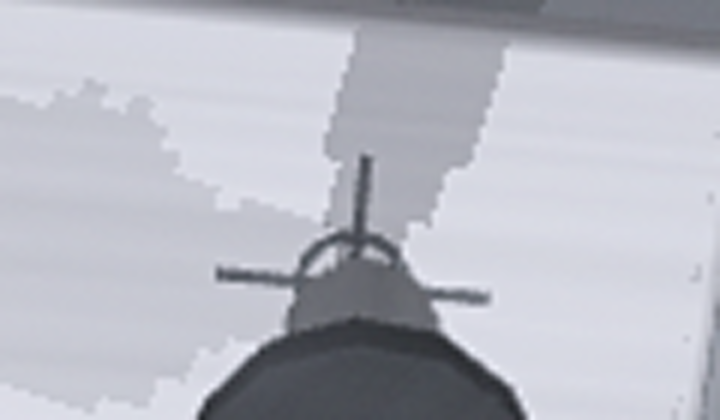

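View pics/c26.png

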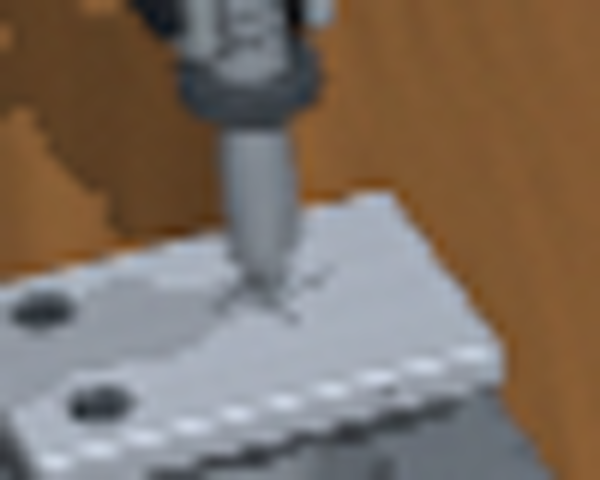

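Emit:
play_rows(
  deltas="1 0 -0.0002 0.0001 0 0 0;1 0 -0.0002 0.0001 0 0 0;1 0 0 0 0 0 0;1 0 0 0 0 0 0;1 0 0 0 0 0 0",
)

```text
time_s: 17.3
eef_pos: [0.5348, 0.2351, 0.1051]
ee_rot: [0.001, 0.577, 0.817, 0.001]
force: [-1.2, -0.2, 9.9]
finger_gap: 0.0142
```

Emit:
play_rows(
  deltas="1 0 0 0 0 0 0;1 0 0 0 0 0 0;1 0 0 0 0 0 0;1 0 0 0 0 0 0;1 0 0 0 0 0 0",
)

```text
time_s: 17.8
eef_pos: [0.5348, 0.2351, 0.1051]
ee_rot: [0.001, 0.577, 0.817, 0.001]
force: [-0.7, -0.8, 10.2]
finger_gap: 0.0147
```

Emit:
play_rows(
  deltas="1 0 0 0 0 0 0;1 0 0 0 0 0 0;1 0 0 0 0 0 0;1 0 0 0 0 0 0;1 0 0 0 0 0 0",
)

```text
time_s: 18.3
eef_pos: [0.5348, 0.2351, 0.1051]
ee_rot: [0.001, 0.577, 0.817, 0.001]
force: [-0.5, -0.5, 9.5]
finger_gap: 0.0146
```

Emit:
play_rows(
  deltas="1 0 0 0 0 0 0;1 0 0 0 0 0 0;1 0 0 0 0 0 0",
)

```text
time_s: 18.6
eef_pos: [0.5348, 0.2351, 0.1051]
ee_rot: [0.001, 0.577, 0.817, 0.001]
force: [-0.3, -1.1, 9.1]
finger_gap: 0.0145
```

Emit:
play_rows(
  deltas="1 0 0 -0.006 0 0 0;1 0 0 -0.015 0 0 0;1 0 0 -0.025 0 0 0;1 0 0 -0.03 0 0 0;1 0 0 -0.03 0 0 0",
)

```text
time_s: 19.1
eef_pos: [0.533, 0.2337, 0.2106]
ee_rot: [-0.0, 0.577, 0.817, -0.001]
force: [0.7, 0.6, -1.2]
finger_gap: 0.0147
```

Emit:
play_rows(
  deltas="1 0 0 0 0 0 0;1 0 0 0 0 0 0;1 0 0 0 0 0 0",
)

```text
time_s: 19.4
eef_pos: [0.5326, 0.2332, 0.2084]
ee_rot: [-0.001, 0.577, 0.816, -0.001]
force: [0.1, -0.3, -1.5]
finger_gap: 0.0144
```

```bash
python3 look.py 15 wrist side;python3 - <<'E'
from h import *
crop('pics/side15.png',170,60,290,200,5,'pics/c28.png')
crop('pics/wrist15.png',220,120,360,220,5,'pics/c29.png')
E
```

```text
19.4 [0.53261854 0.23320235 0.20842375] [ 0.0803754  -0.27235794 -1.47304771] 0.014372391286695013
[[-3.33292846e-01  9.42819864e-01 -2.56591796e-03]
 [ 9.42823151e-01  3.33289749e-01 -1.56473842e-03]
 [-6.20072310e-04 -2.94072298e-03 -9.99995484e-01]]
```

View pics/c29.png

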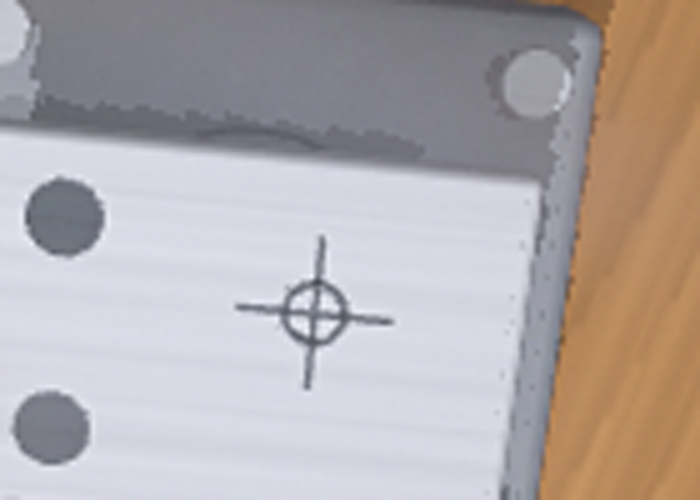

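View pics/wrist15.png

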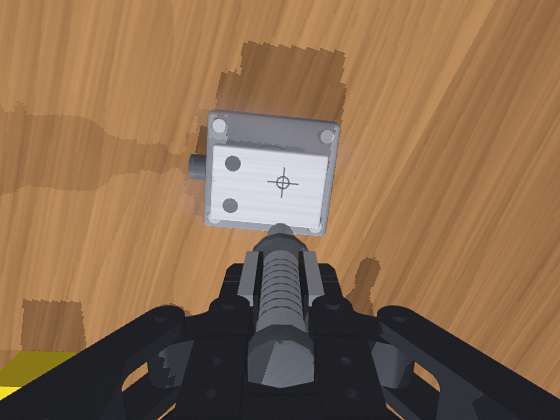

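Emit:
play_rows(
  deltas="1 -0.016 -0.003 0 0 0 0;1 -0.034 -0.006 0 0 0 0;1 -0.034 -0.006 0 0 0 0;1 -0.034 -0.006 0 0 0 0;1 -0.034 -0.006 0 0 0 0",
)

```text
time_s: 20.0
eef_pos: [0.5585, 0.0788, 0.2089]
ee_rot: [-0.0, 0.578, 0.816, -0.001]
force: [0.9, 0.0, -1.4]
finger_gap: 0.0149
```

Emit:
play_rows(
  deltas="1 -0.034 -0.006 0 0 0 0;1 -0.034 -0.006 0 0 0 0;1 -0.034 -0.006 0 0 0 0;1 -0.034 -0.006 0 0 0 0;1 -0.034 -0.006 0 0 0 0",
)

```text
time_s: 20.5
eef_pos: [0.5864, -0.0914, 0.2089]
ee_rot: [-0.001, 0.578, 0.816, -0.001]
force: [1.1, -0.3, -1.9]
finger_gap: 0.0146
```

Emit:
play_rows(
  deltas="1 -0.034 -0.006 0 0 0 0;1 -0.034 -0.006 0 0 0 0;1 -0.03 -0.005 0 0 0 0;1 0 0 0 0 0 0;1 0 0 0 0 0 0",
)

```text
time_s: 21.0
eef_pos: [0.6027, -0.1887, 0.2086]
ee_rot: [-0.001, 0.579, 0.816, -0.001]
force: [0.3, 0.3, -2.5]
finger_gap: 0.0146
```

```bash
python3 look.py 16 wrist side scene; python3 - <<'E'
from h import *
from cell import arm
s=arm.sense();M=rot(s['ee_rot']);print(s['eef_pos'],M.T@(np.array([.6101,-.2237,.0482])-s['eef_pos']))
crop('pics/wrist16.png',210,100,350,250,5,'pics/c30.png')
E
```

```text
21.0 [ 0.60269232 -0.18871027  0.20861514] [ 0.30678264  0.2613668  -2.48362297] 0.014591054179407424
[[-3.30094076e-01  9.43945456e-01 -2.20847996e-03]
 [ 9.43947692e-01  3.30095057e-01  8.52899850e-05]
 [ 8.09517412e-04 -2.05653584e-03 -9.99997558e-01]]
[ 0.60349648 -0.18506394  0.2093394 ] [-0.03882046 -0.00663153  0.16109393]
```

View pics/wrist16.png

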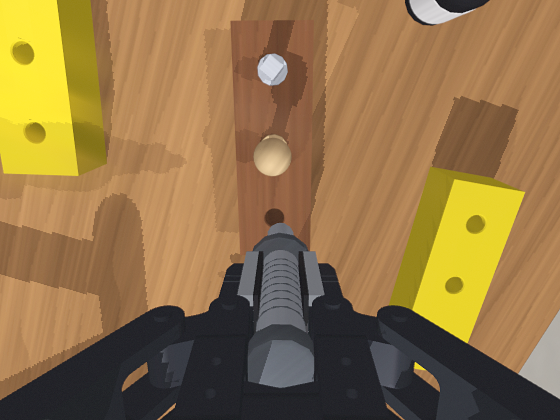

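Emit:
play_rows(
  deltas="1 -0.02 -0.004 0 0 0 0;1 -0.0188 -0.0026 0.01 0 0 0;1 0 0 0.02 0 0 0;1 0 0 0 0 0 0;1 0 0 0 0 0 0",
)

```text
time_s: 21.65
eef_pos: [0.6102, -0.2247, 0.1789]
ee_rot: [-0.001, 0.577, 0.817, -0.0]
force: [-0.3, 0.1, -1.4]
finger_gap: 0.0146
```

Emit:
play_rows(
  deltas="1 0 0 0 0 0 0;1 0 0 0 0 0 0",
)

```text
time_s: 21.85
eef_pos: [0.6115, -0.2247, 0.1806]
ee_rot: [0.001, 0.577, 0.817, 0.0]
force: [0.5, 0.7, -0.6]
finger_gap: 0.0142
```

```bash
python3 look.py 17 wrist side scene; python3 - <<'E'
from h import *
import pickle
from cell import arm
s=arm.sense();M=rot(s['ee_rot']);p=s['eef_pos'];print(p,M.T@(np.array([.6101,-.2237,.0482])-p))
crop('pics/side17.png',260,230,360,340,6,'pics/c31.png')
crop('pics/scene17.png',150,220,260,320,6,'pics/c32.png')
crop('pics/wrist17.png',200,120,360,260,4,'pics/c33.png')
w=pickle.load(open('pics/wrist17.pkl','rb'));d=np.load('pics/wrist17.npy')
for u,v in [(281,300),(281,255),(281,232)]:print(M.T@(pt(w,d,u,v)-p))
E
```

```text
21.85 [ 0.6114762  -0.22468194  0.18060519] [ 0.51696419  0.7371278  -0.59047164] 0.014234745609668533
[[-3.34401230e-01  9.42429531e-01  1.54800209e-03]
 [ 9.42430546e-01  3.34401900e-01 -1.88270061e-04]
 [-6.95086107e-04  1.39592672e-03 -9.99998784e-01]]
[ 0.61111846 -0.22503778  0.18035919] [ 0.00168955 -0.000624    0.13215761]
[ 0.0073186   0.0014415  -0.05341355]
[ 0.00714907  0.00151607 -0.01834443]
[0.00581045 0.00158087 0.01126481]
```

View pics/c31.png

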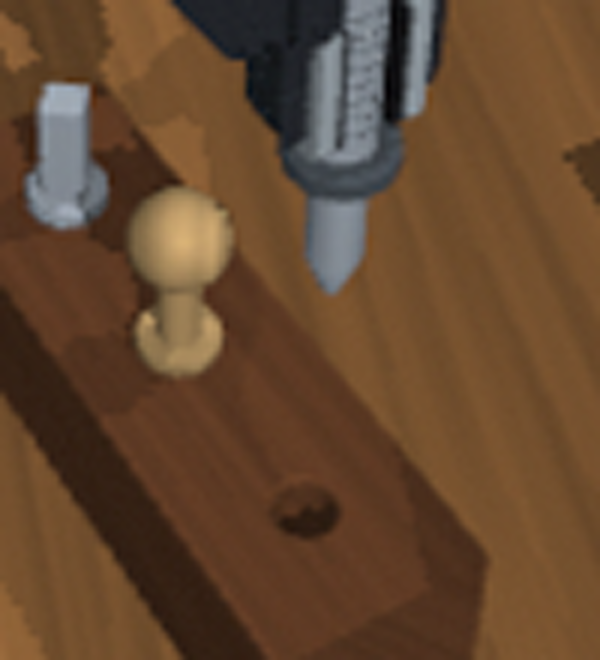

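View pics/c32.png

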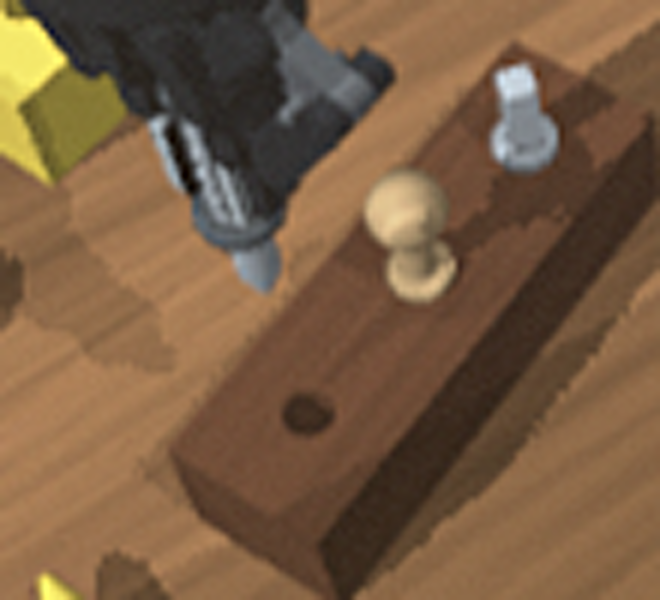

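View pics/c33.png

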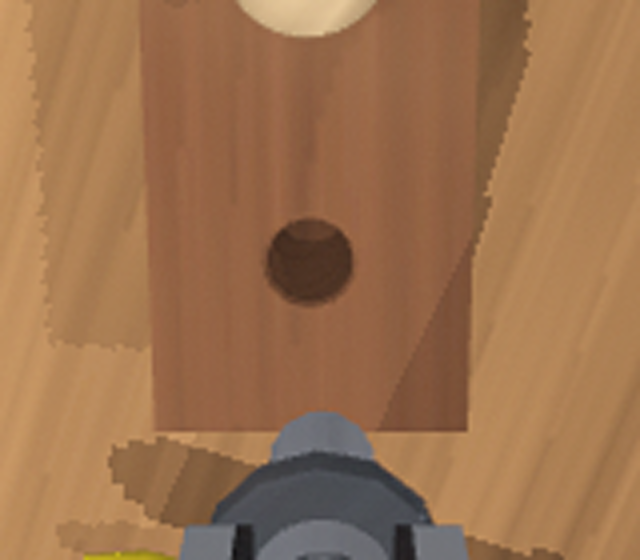

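Emit:
play_rows(
  deltas="1 0.0015 -0.001 0.02 0 0 0;1 0 0 0.03 0 0 0;1 0 0 0.02 0 0 0;1 0 0 0 0 0 0;1 0 0 0 0 0 0",
)

```text
time_s: 22.5
eef_pos: [0.6096, -0.2241, 0.11]
ee_rot: [0.0, 0.577, 0.817, 0.0]
force: [0.2, -0.1, -2.2]
finger_gap: 0.0144
```

Emit:
play_rows(
  deltas="1 0 0 0 0 0 0;1 0 0 0 0 0 0",
)

```text
time_s: 22.7
eef_pos: [0.6105, -0.2244, 0.1113]
ee_rot: [0.001, 0.577, 0.817, 0.0]
force: [1.0, -0.2, -2.0]
finger_gap: 0.0143
```

```bash
python3 look.py 18 wrist side scene; python3 - <<'E'
from h import *
from cell import arm
s=arm.sense();M=rot(s['ee_rot']);p=s['eef_pos'];print(p,M.T@(np.array([.6101,-.2237,.0482])-p))
crop('pics/side18.png',270,260,350,340,7,'pics/c34.png')
crop('pics/scene18.png',150,240,240,320,7,'pics/c35.png')
crop('pics/wrist18.png',200,150,360,260,5,'pics/c36.png')
E
```

```text
22.7 [ 0.61050432 -0.22438965  0.1112875 ] [ 0.98184806 -0.2409059  -1.97111345] 0.014314489862609383
[[-3.33408247e-01  9.42778478e-01  2.77148311e-03]
 [ 9.42781042e-01  3.33411534e-01 -8.09634752e-04]
 [-1.68735066e-03  2.34296284e-03 -9.99995832e-01]]
[ 0.6098075  -0.22436712  0.11061929] [0.00059668 0.00042454 0.06241924]
```

View pics/c34.png

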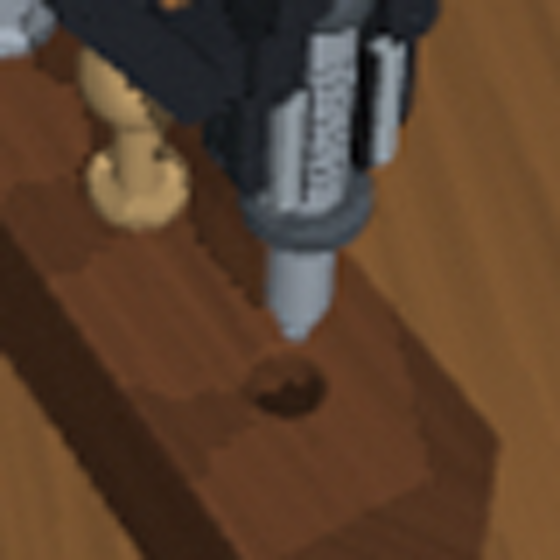

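View pics/c35.png

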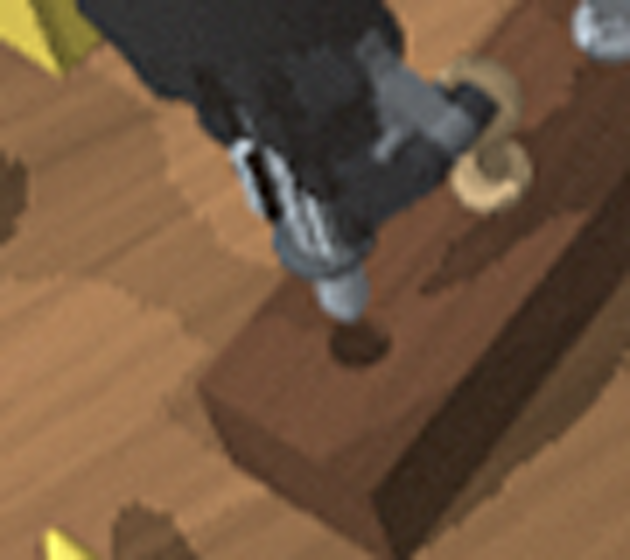

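View pics/c36.png

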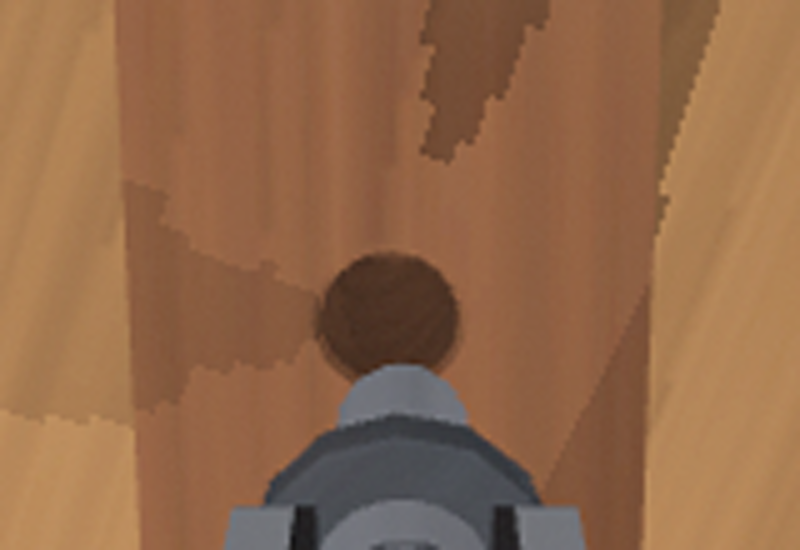

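```bash
python3 - <<'E'
from h import *
import pickle
from cell import arm
for k,px,c in ((18,(200+390/5-.4,150+315/5-.4),None),(17,(200+310/4-.4,120+262/4-.4),None)):
    w=pickle.load(open(f'pics/wrist{k}.pkl','rb'));H=at_z(w,*px,.055);print(k,H)
s=arm.sense();M=rot(s['ee_rot']);p=s['eef_pos'];print(s['time_s'],p)
b=pickle.load(open('pics/side18.pkl','rb'));a=pickle.load(open('pics/scene18.pkl','rb'))
print('side hole',at_z(b,270+286/7-.4,260+387/7-.4,.055),'tip',at_z(b,270+298/7-.4,260+338/7-.4,.0725))
print('scene hole',at_z(a,150+359/7-.4,240+343/7-.4,.055),'tip',at_z(a,150+346/7-.4,240+316/7-.4,.0725))
E
```

```text
18 [ 0.60959356 -0.22404348  0.055     ]
17 [ 0.60985426 -0.22488202  0.055     ]
22.85 [ 0.6098075  -0.22436712  0.11061929]
side hole [ 0.61010053 -0.22763428  0.055     ] tip [ 0.61206351 -0.2276412   0.0725    ]
scene hole [ 0.60831256 -0.22595979  0.055     ] tip [ 0.60809078 -0.22692126  0.0725    ]
```

Emit:
play_rows(
  deltas="1 0.0006 -0.0007 0.004 0 0 0;1 0 0 0.006 0 0 0;1 0 0 0.006 0 0 0;1 0 0 0.006 0 0 0;1 0 0 0 0 0 0",
)

```text
time_s: 23.35
eef_pos: [0.6074, -0.2236, 0.0862]
ee_rot: [-0.001, 0.577, 0.817, -0.0]
force: [-0.4, -0.2, -2.5]
finger_gap: 0.0144
```

Emit:
play_rows(
  deltas="1 0 0 0 0 0 0;1 0 0 0 0 0 0",
)

```text
time_s: 23.55
eef_pos: [0.6087, -0.2238, 0.0878]
ee_rot: [0.0, 0.577, 0.817, 0.0]
force: [0.0, -0.4, -2.2]
finger_gap: 0.0146
```

Right on the target position; no side load. Continue.

Emit:
play_rows(
  deltas="1 0 0 0.004 0 0 0;1 0 0 0.004 0 0 0;1 0 0 0.004 0 0 0;1 0 0 0 0 0 0",
)

```text
time_s: 23.95
eef_pos: [0.6077, -0.2237, 0.0749]
ee_rot: [-0.001, 0.577, 0.817, -0.0]
force: [0.5, -0.1, -2.0]
finger_gap: 0.0146
```

Emit:
play_rows(
  deltas="1 0 0 0.004 0 0 0;1 0 0 0.004 0 0 0;1 0 0 0.004 0 0 0;1 0 0 0 0 0 0;1 0 0 0 0 0 0",
)

```text
time_s: 24.45
eef_pos: [0.6083, -0.2238, 0.0635]
ee_rot: [-0.0, 0.577, 0.817, -0.0]
force: [0.3, 0.2, -3.5]
finger_gap: 0.0141
```

```bash
python3 look.py 19 side wrist; python3 - <<'E'
from h import *
crop('pics/side19.png',270,250,350,340,7,'pics/c37.png')
E
```

```text
24.45 [ 0.60832351 -0.22379147  0.06349679] [ 0.344067    0.15271815 -3.502224  ] 0.0140998947571054
[[-3.33424694e-01  9.42776682e-01 -3.17230836e-04]
 [ 9.42776714e-01  3.33424739e-01  1.02178474e-04]
 [ 2.02104092e-04 -2.65009019e-04 -9.99999944e-01]]
```

View pics/c37.png

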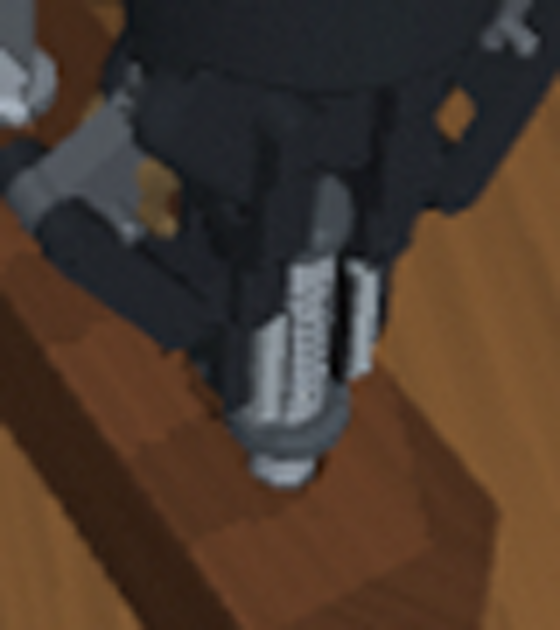

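Emit:
play_rows(
  deltas="1 0 0 0.004 0 0 0;1 0 0 0.004 0 0 0;1 0 0 0.003 0 0 0;1 0 0 0 0 0 0;1 0 0 0 0 0 0",
)

```text
time_s: 25.05
eef_pos: [0.6083, -0.2238, 0.0525]
ee_rot: [-0.0, 0.577, 0.817, -0.0]
force: [0.3, 0.7, -1.8]
finger_gap: 0.0143
```

Emit:
play_rows(
  deltas="1 0 0 0.001 0 0 0;1 0 0 0.001 0 0 0;1 0 0 0.0005 0 0 0;1 0 0 0 0 0 0",
)

```text
time_s: 25.45
eef_pos: [0.6084, -0.2239, 0.0502]
ee_rot: [-0.0, 0.577, 0.817, -0.0]
force: [0.3, -0.2, -1.8]
finger_gap: 0.0143
```

Emit:
play_rows(
  deltas="1 0 0 0.0008 0 0 0;1 0 0 0.0005 0 0 0;1 0 0 0 0 0 0",
)

```text
time_s: 25.75
eef_pos: [0.6083, -0.2238, 0.0488]
ee_rot: [-0.0, 0.577, 0.817, -0.0]
force: [-0.5, -0.2, -2.3]
finger_gap: 0.0143
```

Emit:
play_rows(
  deltas="1 0 0 0.0005 0 0 0;1 0 0 0 0 0 0;1 0 0 0 0 0 0",
)

```text
time_s: 26.05
eef_pos: [0.6084, -0.2238, 0.0484]
ee_rot: [-0.0, 0.577, 0.817, -0.0]
force: [-0.3, -0.7, -2.0]
finger_gap: 0.0142
```

Emit:
play_rows(
  deltas="1 0 0 0.0005 0 0 0;1 0 0 0 0 0 0;1 0 0 0 0 0 0",
)

```text
time_s: 26.35
eef_pos: [0.6085, -0.2239, 0.0482]
ee_rot: [0.0, 0.577, 0.817, -0.0]
force: [-1.0, 0.2, 0.6]
finger_gap: 0.0145
```

Emit:
play_rows(
  deltas="1 0 0 0.0004 0 0 0;1 0 0 0 0 0 0;1 0 0 0 0 0 0",
)

```text
time_s: 26.65
eef_pos: [0.6085, -0.2239, 0.0482]
ee_rot: [0.0, 0.577, 0.817, -0.0]
force: [-1.5, 0.5, 4.9]
finger_gap: 0.0149
```

Emit:
play_rows(
  deltas="1 0 0 -0.0003 0 0 0;0.5 0 0 0 0 0 0;0.3 0 0 0 0 0 0;0 0 0 0 0 0 0;0 0 0 0 0 0 0",
)

```text
time_s: 27.15
eef_pos: [0.6085, -0.2238, 0.0476]
ee_rot: [-0.0, 0.577, 0.817, 0.0]
force: [-0.6, 0.4, 0.0]
finger_gap: 0.0431
```

Emit:
play_rows(
  deltas="0 0 0 0 0 0 0;0 0 0 0 0 0 0",
)

```text
time_s: 27.35
eef_pos: [0.6084, -0.2238, 0.0477]
ee_rot: [-0.0, 0.577, 0.817, 0.0]
force: [0.8, 0.3, -0.3]
finger_gap: 0.0428
```

```bash
python3 look.py 20 side wrist; python3 - <<'E'
from h import *
crop('pics/side20.png',270,250,350,340,7,'pics/c38.png')
crop('pics/wrist20.png',130,160,430,400,2.5,'pics/c39.png')
E
```

```text
27.35 [ 0.60842935 -0.22381406  0.04772591] [ 0.81078464  0.29252482 -0.27857054] 0.042754744519116
[[-3.33382960e-01  9.42791494e-01 -1.60101755e-05]
 [ 9.42791494e-01  3.33382961e-01  3.57108126e-05]
 [ 3.90053700e-05 -3.18888082e-06 -9.99999999e-01]]
```

View pics/c38.png

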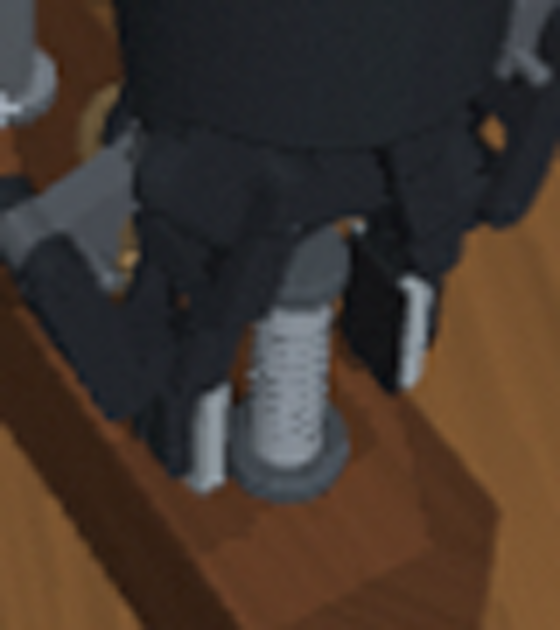

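View pics/c39.png

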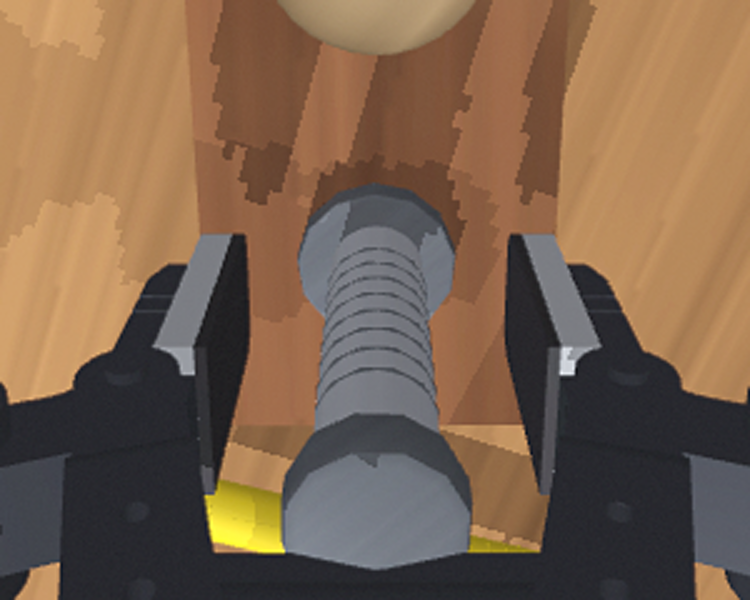

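Seated and clear of the pads. Retreat straight up.

Emit:
play_rows(
  deltas="0 0 0 -0.015 0 0 0;0 0 0 -0.025 0 0 0;0 0 0 -0.03 0 0 0;0 0 0 -0.04 0 0 0;0 0 0 -0.04 0 0 0",
)

```text
time_s: 27.95
eef_pos: [0.6081, -0.2237, 0.2]
ee_rot: [-0.0, 0.577, 0.817, 0.0]
force: [0.7, -0.2, -0.5]
finger_gap: 0.0425
```

Emit:
play_rows(
  deltas="0 -0.03 0 -0.04 0 0 0;0 -0.04 0 0 0 0 0;0 -0.04 0 0 0 0 0;0 0 0 0 0 0 0;0 0 0 0 0 0 0",
)

```text
time_s: 28.45
eef_pos: [0.6446, -0.329, 0.2384]
ee_rot: [0.0, 0.578, 0.816, 0.0]
force: [-0.0, 0.8, -0.3]
finger_gap: 0.0423
```

```bash
python3 look.py 21 side scene wrist; python3 - <<'E'
from h import *
crop('pics/side21.png',210,130,380,400,2.2,'pics/c40.png')
import pickle
for n,px in (('side',(313,286)),('scene',(196,271))):
    i=pickle.load(open(f'pics/{n}21.pkl','rb'));d=np.load(f'pics/{n}21.npy');print(pt(i,d,*px))
E
```

```text
28.45 [ 0.64461526 -0.32896536  0.23836788] [-0.01448918  0.83913582 -0.27570505] 0.04229423194695479
[[-3.30825901e-01  9.43691786e-01  1.90810767e-04]
 [ 9.43691787e-01  3.30825928e-01 -1.33068547e-04]
 [-1.88700844e-04  1.36044031e-04 -9.99999973e-01]]
[ 0.61115441 -0.22716521  0.12440613]
[ 0.60932194 -0.22424253  0.1265335 ]
```

View pics/scene21.png

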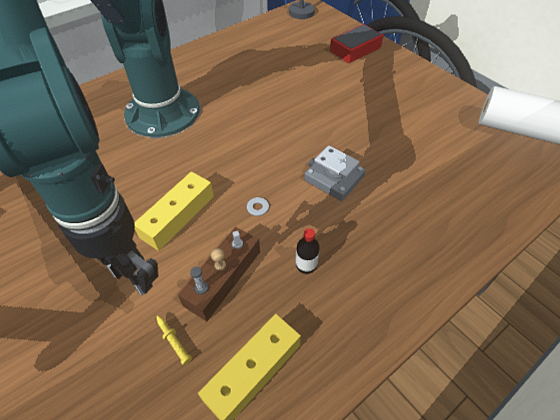

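View pics/side21.png

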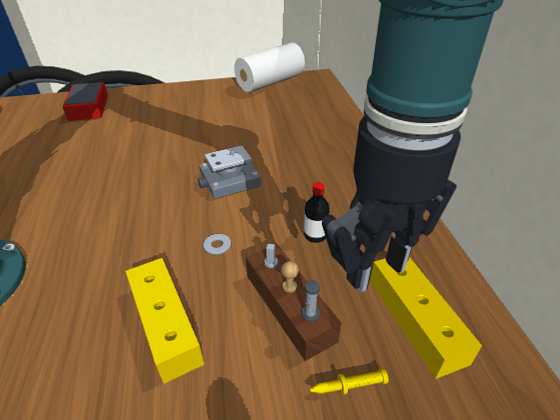

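```bash
python3 -c "
from cell import arm
print(arm.job_done())"
```

```text
the job is handed in; nothing more can be done
None
```

I took the dot punch from the block, pressed it upright inside the scribed ring, lifted it straight off and set it back in its own hole. I then handed the job in at about 28.6 s of the 64 s allowed.

**Press:** the punch point was about 0.5–1 mm from the cross centre. The force was roughly 11–12 N for about 3.7 s, counting from the force reading before contact. The cushion gave about 2.2–2.3 mm, which points to nearer 13 N. Side forces of up to about 2 N were eased before the lift. No dent shows in the camera picture, so I could not see a mark on the blank.

**Return:** the punch went in without side load and touched down at the same height it was picked from (tool at 0.0482 m). I released it with the collar on the wood. The last pictures show it upright with its cap at about 0.125 m. The drift, scriber, oil bottle, cog and stand look unmoved.

**What went wrong or disagreed:**
- **First grip:** the fingertips stood about 36 mm further back from the reported tool point than the description says. My first close therefore caught the punch's cap while it sat in its hole. I opened, went 33 mm lower and gripped it properly.
- **Yellow look-alike:** it stood on its point in the first pictures and was lying down by 2.65 s. The gripper had stayed at about 0.27 m or higher and the force readings were small, so I think it toppled by itself. It stayed on the bench.

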